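Load the sample meter and snap its lid shut

TASK

Press the thumb latch on the front of the sample meter so that its sprung lid pops open, and set the aluminium sample cup from the bench upright into the round seat inside. Then push the lid down slowly and gently, by feel, just until it clicks and the latch holds it shut (its hinge takes no more than 15 N). Lower the cup in rather than dropping it, do not force anything, and leave the other things on the bench where they are.

Things in the scene. Friction and masses are not known exactly. Their poses are not given: they have to be found in the camera images.
- meter: Fixed white instrument on the bench, 180 mm deep, 170 wide, 80 high without lid; origin at the centre of its underside. Axes: z up, -x out of its front (latch side, towards the robot), x towards the hinge at its rear, y across. Under the lid is an open well, 150 mm along x by 140 along y, with a flat floor 40 mm above the bench
- seat (a point): Centre of the floor of the round seat sunk in the well's floor: 48 mm wide, 8 mm deep, 2 mm chamfer, its floor 32 mm above the bench. On the meter's middle line, 25 mm to the front of its centre. Axes of the meter
- lid_hinge (a point): Middle of the lid's hinge line, 80 mm behind the meter's centre and 90 mm above the bench. Axes of the meter: the hinge line runs along y. The lid's lower face lies in the plane of the hinge line
- lid (a joint): Lid angle, rad: near 0 shut and latched (-0.03 to 0.035, by meter), grows as it opens; a spring (3 N at the front) lifts it to its stop at 1.4, near upright. Plate 10 mm thick, 156 wide, reaching 160 mm from the hinge; a tongue in front reaches 176. It clicks at 6 to 9 N; never push it with over 15 N. A stiff seal (15 N/mm) stops it 1-2 mm below latching; catch and seal height vary 5 mm either way
- lid_press (a point): Point on the lid's outer (when shut: upper) face, on its middle line, 140 mm from the hinge and 20 mm from the plate's front edge: a good place to push. Moves with the lid. Its z axis points out of the outer face, its -x axis away from the hinge. With the lid open it faces the rear, about 230 mm above the bench
- latch (a joint): Angle of the rocking latch, rad: 0 at rest, grows as the button is pressed, stop at 0.24 (pad about 11 mm down, about 5 N). The lid comes free at 0.11 to 0.15 (5 to 7 mm down, 3 to 4 N). A spring returns it; the lid's tongue pushes it aside as the lid snaps shut. Do not push it with over 20 N
- cup_center (a point): Centre (half-way up) of the closed aluminium sample cup: a plain cylinder 44 mm in diameter and 48 mm high, about 0.12 kg, standing on the bench; its z axis is the cup's own, up. Grip it across its diameter in its upper half, so that the fingers clear the well's floor when it is set down
- tub: Bystander: clear round tub with an orange lid, 72 mm wide, 70 mm high; origin at the centre of its underside
- clipbox: Bystander: blue box with a white lid, 89 x 66 x 44 mm; origin at the centre of its underside
- timer: Bystander: yellow kitchen timer, 60 x 50 x 42 mm; origin at the centre of its underside
- button (a point): Nominal centre of the top of the black thumb latch button in front of the meter, 82 mm above the bench; the true top is up to 5 mm higher or lower, so feel for it. A ribbed pad 34 mm along x, 40 wide, pressed straight down. Its catch stands about 30 mm behind (towards the lid), 34 mm wide, up to 120 mm above the bench, and hooks over the lid's tongue. Axes of the meter
Not all that is in view belongs to the job. Of the things that look like the part that bears cup_center, take the one that is farthest from the robot's base at the start.

How it is judged:
By the outcome, as a careful person would: the job done as asked, in the order asked, and still so for the second after the job is handed in, with the robot touching nothing.
It also fails if it takes over 69 s, if anything falls off the work surface, if the arm or the gripper's body presses on something with over 40 N, if the wrist force passes 120 N, or if a joint passes its speed limit or range.

ROBOT

A 6-joint arm with a two-finger parallel gripper is mounted at the origin on the work surface. World frame = base frame: x ahead of the robot, y to its left, z up, the work surface at z = 0. Lengths are in mm, angles in rad, forces in N, time in s.
With the tool pointing down it reaches from about 350 to 875 mm from the base axis. Payload 4.2 kg.
Tool frame: the origin (TCP) lies where the fingers leave the gripper's body, on its centre line; the fingertips stand 73 mm ahead of it and the grasp point (between the pads) lies 54 mm ahead of it; z points along the fingers, y is the direction in which the jaws open and shut (so a half turn about z gives the same grasp; the last joint's range is limited). The gripper opens to 85 mm and grips with 20 to 120 N. Pads are 22 mm wide; open, the fingers measure 114 mm over their backs; the gripper's body (76 mm by 85 mm) begins 54 mm behind the grasp point. The pads swing forward as they close: fully open they stand 13 mm farther back than shut.
Start: joints at [-1.045, 0.385, 0.008, 0, -1.194, -0.259], TCP at [164.796, -602.861, 303.912] pointing down, gripper open.
Joint ranges: [-3.14, 3.14], [-1.21, 2.06], [-1.07, 1.41], [-3.16, 2.05], [-2.99, -0.16], [-3.1, 3.1]. Speed limits (rad/s): [2.79, 2.79, 3.14, 3.14, 3.14, 3.14].

INTERFACE

Orientations are given as a unit quaternion [x, y, z, w].
In Python, from bench import arm gives the robot as it stands.
- The arm moves only by the tool apply_moves, never from a script. Its argument "increments" is a list that holds one entry, the list of rows, each a list of 7 numbers: the shift along the tool's x, y, z scaled (see below), then the turn, a rotation vector about the tool's x, y, z scaled (see below), then the gripper's target within -1 to 1 (fully open at 1, half-way at 0, shut at -1). A call has 1 to 10 rows; each row is the pose to reach, as a shift and turn from the pose commanded when the call began, along the tool's axes at that moment; what a row does not reach only later rows make up. The controller multiplies each number of a shift by 100 mm and each number of a turn by 0.5 rad. A row lasts 1/10 s, in which the tool goes at most 50 mm and 8.59 degrees, less where a joint would pass 70% of its speed; a pose out of reach is approached as far as the arm can. A call with a number of a shift or a turn outside -1 to 1 is refused whole. A call with a gripper value outside its range is refused whole. The fingers move at their own pace and stop on an object; the grip force is fixed at half the most. Time passes only in rows, so rows that repeat a pose let the fingers close. It gives the time, the measured TCP pose, the force and the opening at its end, in the units of the state.
- arm.read_state(): the state, without advancing time (a new reading comes with each control period).
- arm.get_image(name): name is "scene" or "side" or "wrist"; returns a dict with "img" (480x640x3 uint8, red, green, blue), "fx", "fy", "cx", "cy" (pixels), "pose" (4x4, takes a point from camera to world coordinates). Camera axes: x right, y up, looking along -z (the intrinsics and any distortion apply to the point x, -y, -z); pixel columns grow to the right and rows downward; lengths in mm; the calibration is good to about 2 mm. The wrist camera is an equidistant fisheye: a pixel r from the principal point sees the ray r / f radians off the axis. A picture is of the moment at which its call begins. There is no depth.
- arm.job_done(): hands the job in, once; it reports no verdict.
Trained networks look in a picture, given as the dict that the camera call returned (one of the last four; its "shot" number tells which), for a name from the list of things; names that differ only in an ending like _2 or _b are one class to them, and where a whole thing is asked for, a point or a joint stands for the part that bears it (a point fixed in the world has none). Each returns a list of dicts, best first, with "conf" (0 to 1); they miss things now and then, are a little off and sometimes report something else, mostly with a low value. They report only what shows in the picture. A call takes as long as a camera call. They do not tell look-alikes from the thing itself.
- arm.outline_of(label, picture): "pixels" (480x640 bool, what is visible of it) and "box" ([centre column, centre row, width, height] in pixels, round what is visible of it).
- arm.mark_of(label, picture): "at" ([column, row] in pixels: a listed point, or the origin of a listed thing).
The state is a dict: "clock": time; "joints": joint angles; "joint_vel": joint speeds; "joint_efforts": joint torques, N m; "position": TCP position; "ee_rot": TCP orientation; "contact_force": force on the tool from outside, world axes, zero at the start; "wrist_torque": the same for the moment, N m; "gripper_width": finger opening in mm.
Only numpy, scipy, OpenCV 4.12 (cv2) and the standard library are available. Lean on these libraries where they do the work, as an engineer would, in place of code of your own. Each camera call takes 0.05 s, during which the arm holds its last target.

## Working session

There is one attempt and no reset: what is moved stays moved. The work goes in short steps, Python scripts to look and compute and a tool call to move; the robot and the scene stay as the last step left them, time stands still between calls to the robot, and variables do not carry over. Pictures are saved under pics/ and viewed, and the job is handed in when it is done.

Besides the shell and the picture viewer there is one more tool, called after "Call:" as name([rows], argument=value, ...), one row to a line, values as JSON. apply_moves: Moves the arm, as the interface text tells. Shifts and turns lie within -1 to 1; 1 stands for 100 mm of shift or 0.5 rad of turn. Its arguments: {"type":"object","properties":{"increments":{"type":"array"}},"required":["increments"]}

```bash
mkdir -p pics; ls
cat > h.py <<'E'
import numpy as np, cv2
from bench import arm
def save(p,n): cv2.imwrite('pics/'+n+'.png',cv2.cvtColor(p['img'],cv2.COLOR_RGB2BGR))
def ray(p,uv,fish=False):
    x=(uv[0]-p['cx'])/p['fx'];y=(uv[1]-p['cy'])/p['fy']
    if fish:
        r=np.hypot(x,y);s=np.sin(r)/r if r>1e-9 else 1;d=np.array([x*s,-y*s,-np.cos(r)])
    else: d=np.array([x,-y,-1.])
    T=np.array(p['pose']);d=T[:3,:3]@d
    return T[:3,3],d/np.linalg.norm(d)
def onz(p,uv,z,fish=False):
    o,d=ray(p,uv,fish);return o+d*(z-o[2])/d[2]
def proj(p,P):
    T=np.array(p['pose']);c=T[:3,:3].T@(np.array(P,float)-T[:3,3])
    return p['cx']+p['fx']*c[0]/-c[2],p['cy']+p['fy']*c[1]/c[2]
def tri(rs):
    A=np.zeros((3,3));b=np.zeros(3)
    for o,d in rs:
        M=np.eye(3)-np.outer(d,d);A+=M;b+=M@o
    X=np.linalg.solve(A,b);return X,[np.linalg.norm(np.cross(d,X-o)) for o,d in rs]
E
python3 - <<'E'
from h import *
print(arm.read_state())
for c in ['scene','side','wrist']:
    p=arm.get_image(c);save(p,c+'0')
    print(c,p.keys(),p['fx'],p['cx'],p['cy'],np.round(p['pose'],3).tolist())
    for l in ['meter','seat','lid_hinge','lid_press','cup_center','button','tub','clipbox','timer']:
        print(l,[(np.round(m['at'],1).tolist(),round(m['conf'],2)) for m in arm.mark_of(l,p)])
E
```

```text
pics
{'clock': 0.0, 'joints': array([-1.04542083e+00,  3.85536795e-01,  6.63415344e-03, -4.77046745e-04,
       -1.19398724e+00, -2.58590322e-01]), 'joint_vel': array([-0.00078552,  0.00027609, -0.00069887, -0.00124447, -0.00077076,
       -0.00087427]), 'joint_efforts': array([-8.11668360e-05, -3.92288697e+01,  1.88401830e+01,  4.18627962e+00,
       -4.67803708e-03,  1.70194517e-05]), 'position': array([ 164.67487996, -602.47939264,  302.83985424]), 'ee_rot': array([-1.32910057e-01,  9.91127526e-01,  1.05207411e-03, -1.95008442e-04]), 'contact_force': array([ 0.39594392, -0.45958169, -0.00940836]), 'wrist_torque': array([ 0.03207727, -0.01831417,  0.03548816]), 'gripper_width': 85.44147931242313}
scene dict_keys(['img', 'fx', 'fy', 'cx', 'cy', 'pose', 'shot']) 587.5880339163871 323.4374743683415 241.86000086342472 [[0.28, -0.801, 0.529, 1034.031], [0.96, 0.238, -0.148, -127.337], [-0.007, 0.549, 0.836, 874.315], [0.0, 0.0, 0.0, 1.0]]
meter [([303.3, 286.7], 0.57)]
seat [([328.0, 300.3], 0.65), ([141.4, 272.1], 0.22)]
lid_hinge [([326.9, 300.4], 0.81)]
lid_press [([284.5, 229.9], 0.
[... 594 characters left out ...]
]
lid_press [([356.3, 220.3], 0.93)]
cup_center [([319.5, 346.7], 0.96), ([390.8, 333.6], 0.77), ([313.5, 311.6], 0.64), ([269.7, 380.4], 0.59)]
button [([391.3, 221.2], 0.65)]
tub [([309.5, 190.7], 0.81)]
clipbox [([386.9, 408.1], 0.97)]
timer [([374.5, 193.0], 0.58), ([357.5, 220.5], 0.17)]
wrist dict_keys(['img', 'fx', 'fy', 'cx', 'cy', 'pose', 'shot']) 371.64829954431775 314.8015589692394 243.75320605925424 [[-0.263, -0.918, -0.295, 89.141], [0.965, -0.25, -0.081, -622.526], [0.001, -0.306, 0.952, 373.699], [0.0, 0.0, 0.0, 1.0]]
meter []
seat []
lid_hinge []
lid_press []
cup_center [([639.0, 435.4], 0.74), ([616.3, 474.5], 0.61)]
button []
tub []
clipbox []
timer [([468.1, 441.2], 0.72)]
```

View pics/scene0.png

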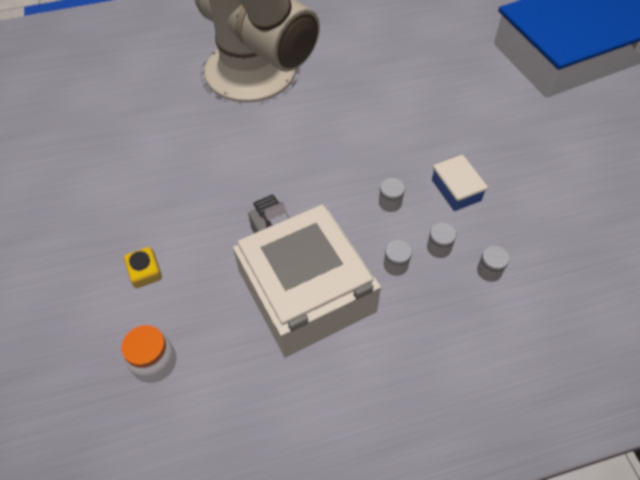

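View pics/side0.png

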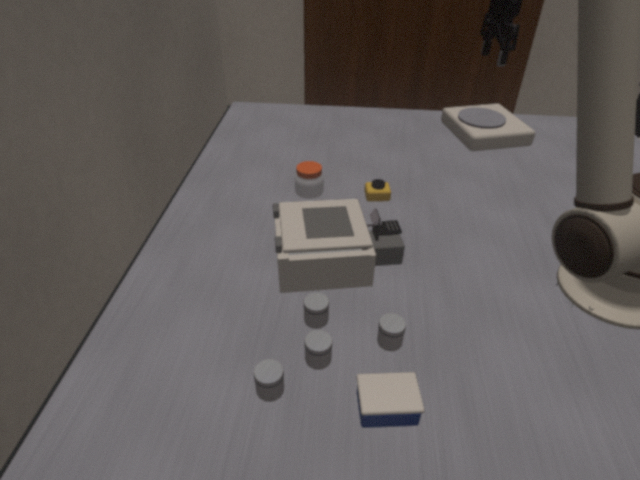

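Run:
```python
from h import *
s=arm.get_image('scene');d=arm.get_image('side')
import pickle;pickle.dump((s,d),open('p0.pkl','wb'))
C=lambda p:[m['at'] for m in arm.mark_of('cup_center',p) if m['conf']>.4]
cs,cd=C(s),C(d)
for a in cs:
    P=onz(s,a,24); q=proj(d,P); b=min(cd,key=lambda b:np.hypot(*(np.array(b)-q)))
    X,e=tri([ray(s,a),ray(d,b)])
    print(np.round(a,1),np.round(b,1),'z24',np.round(P,1),np.round(onz(d,b,24),1),'tri',np.round(X,1),np.round(e,1),'r',round(np.hypot(X[0],X[1])))
for l in ['meter','lid_hinge','lid_press','button','tub','clipbox','timer']:
    a=arm.mark_of(l,s)[0];b=arm.mark_of(l,d)[0];X,e=tri([ray(s,a['at']),ray(d,b['at'])]);print(l,np.round(X,1),np.round(e,1))
print([proj(s,[500,0,0]),proj(d,[500,0,0])])
def crop(p,x,y,w,h,k,n): cv2.imwrite('pics/'+n+'.png',cv2.cvtColor(cv2.resize(p['img'][y:y+h,x:x+w],None,fx=k,fy=k,interpolation=cv2.INTER_CUBIC),cv2.COLOR_RGB2BGR))
crop(s,370,150,160,150,4,'cups_s');crop(s,220,180,180,180,3.3,'met_s');crop(d,240,180,190,130,4,'met_d')
```

```text
[443.  237.9] [318.1 348.5] z24 [546.6 224.5  24. ] [550.7 219.3  24. ] tri [549.9 222.8  28.7] [0.6 0.6] r 593
[389.7 193.8] [391.4 332.1] z24 [428.9 168.8  24. ] [431.6 173.1  24. ] tri [429.7 169.9  22. ] [1.9 1.9] r 462
[397. 259.] [315.5 308.3] z24 [564.4 133.2  24. ] [563.4 131.6  24. ] tri [564.  132.7  24.6] [0.7 0.7] r 579
[491.7 263. ] [270.9 382.3] z24 [617.2 283.5  24. ] [615.6 289.6  24. ] tri [615.7 286.   19.4] [0.8 0.8] r 679
meter [561.4 -31.2  -3.1] [1. 1.]
lid_hinge [642.9 -10.3  86.1] [0.7 0.7]
lid_press [504.  -47.5  95.8] [2.9 2.9]
button [428.9 -66.3  82. ] [2.5 2.5]
tub [ 621.1 -291.    -5.9] [0.8 0.8]
clipbox [4.386e+02 2.985e+02 1.000e-01] [1.5 1.5]
timer [ 4.508e+02 -2.926e+02  3.000e-01] [1.9 1.9]
[(np.float64(311.59725471974235), np.float64(254.5828920083019)), (np.float64(353.22189127104764), np.float64(271.08351910222075))]
```

View pics/met_s.png

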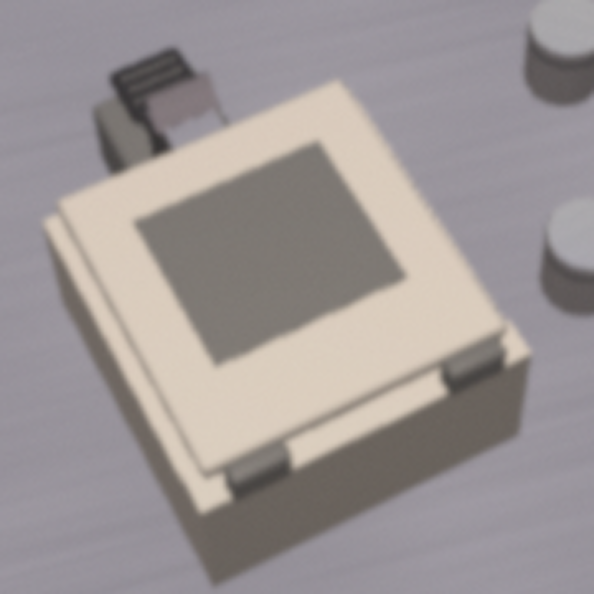

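View pics/met_d.png

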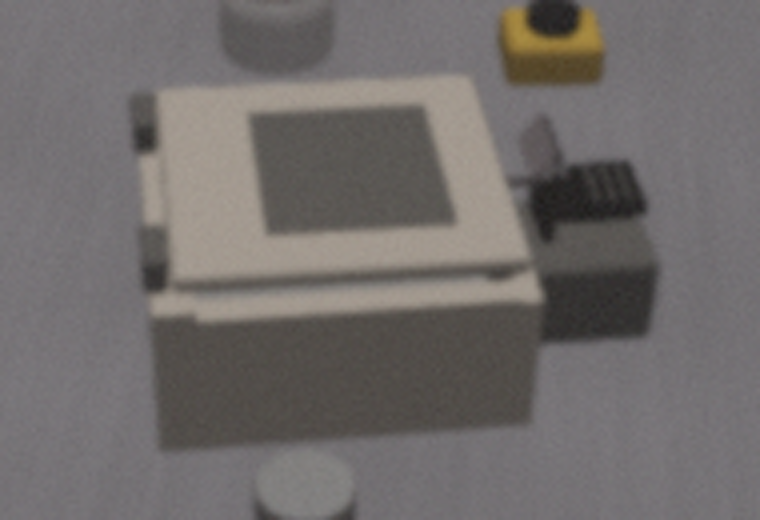

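View pics/cups_s.png

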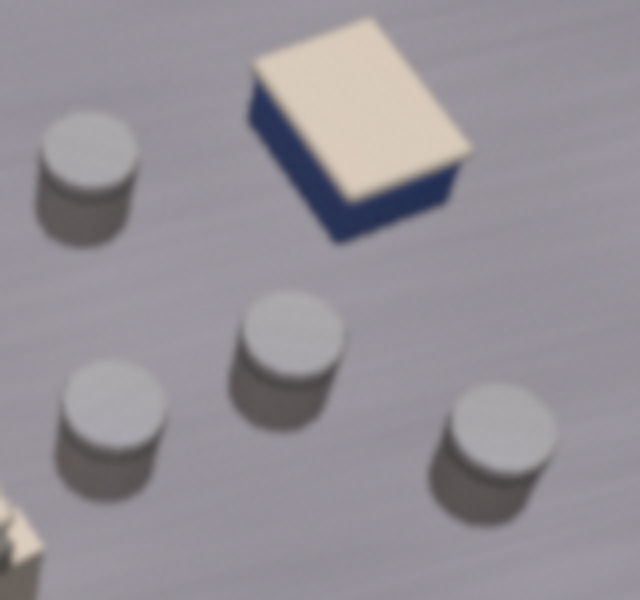

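Run:
```python
from h import *
import pickle
from scipy.optimize import least_squares
s,d=pickle.load(open('p0.pkl','rb'))
S=[((530,355),(90,85,80)),((202,513),(90,-85,80)),((45,222),(-90,-85,80)),((215,583),(90,-85,0)),((518,433),(90,85,0))]
D=[((541,298),(-90,85,80)),((152,303),(90,85,80)),((163,448),(90,85,0)),((530,425),(-90,85,0))]
obs=[(s,np.array(a)/3.3+[220,180],P) for a,P in S]+[(d,np.array(a)/4+[240,180],P) for a,P in D]
def W(v,P):
    c,q=np.cos(v[2]),np.sin(v[2]);return [v[0]+c*P[0]-q*P[1],v[1]+q*P[0]+c*P[1],P[2]]
def f(v): return np.concatenate([np.array(proj(p,W(v,P)))-uv for p,uv,P in obs])
for dz in (0,):
    r=least_squares(f,[561,-31,.25]);print(r.x,np.round(r.fun.reshape(-1,2),1).tolist())
v=r.x
for n,P in dict(seat=(-25,0,32),hinge=(80,0,90),press=(-60,0,100)).items(): print(n,np.round(W(v,P),1))
X,e=tri([ray(s,[262.8,202.8]),ray(d,[391.3,221.2])])
c,q=np.cos(v[2]),np.sin(v[2]);dx=X[:2]-v[:2];print('button in meter',dx@[c,q],dx@[-q,c],X[2],e)
print('cup top',onz(s,(495.75,257.5),48))
k=cv2.resize(d['img'][350:410,240:300],None,fx=8,fy=8,interpolation=cv2.INTER_CUBIC);cv2.imwrite('pics/cup_d.png',k[...,::-1])
cv2.imwrite('pics/btn_d.png',cv2.resize(d['img'][195:270,350:420],None,fx=8,fy=8,interpolation=cv2.INTER_CUBIC)[...,::-1])
```

```text
[ 5.66553303e+02 -2.76091896e+01  2.04393419e-01] [[0.1, 0.4], [-0.2, 0.7], [-1.0, -1.9], [-0.7, 0.6], [0.1, 0.2], [0.8, -0.9], [-0.2, 4.4], [-1.1, 0.1], [0.1, -1.0]]
seat [542.1 -32.7  32. ]
hinge [644.9 -11.4  90. ]
press [507.8 -39.8 100. ]
button in meter -141.01098189420884 -7.024081862495316 84.05008249655923 [np.float64(0.930645626388646), np.float64(0.9306456263887006)]
cup top [621.18315872 282.86312048  48.        ]
```

View pics/cup_d.png

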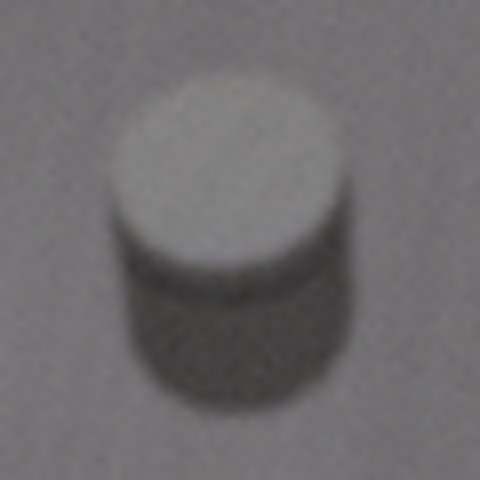

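View pics/btn_d.png

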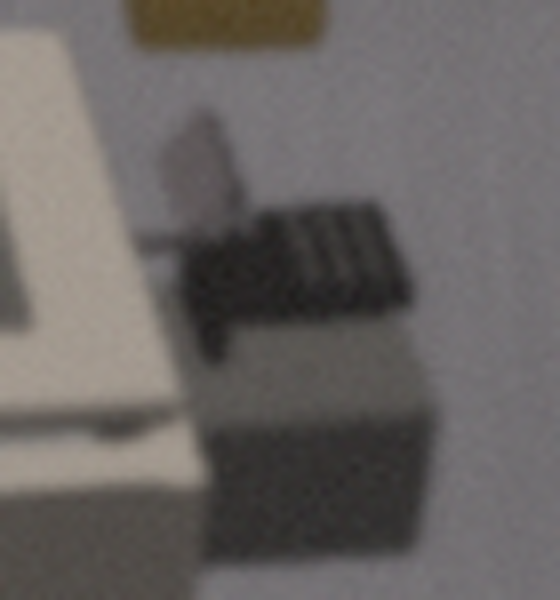

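Run:
```python
from h import *
import pickle
from scipy.optimize import least_squares
s,d=pickle.load(open('p0.pkl','rb'))
S=[((530,355),(90,85,80)),((202,513),(90,-85,80)),((45,222),(-90,-85,80)),((215,583),(90,-85,0)),((518,433),(90,85,0))]
D=[((541,298),(-90,85,80)),((155,322),(90,85,80)),((163,448),(90,85,0)),((530,425),(-90,85,0))]
obs=[(s,np.array(a)/3.3+[220,180],P) for a,P in S]+[(d,np.array(a)/4+[240,180],P) for a,P in D]
def W(v,P):
    c,q=np.cos(v[2]),np.sin(v[2]);return [v[0]+c*P[0]-q*P[1],v[1]+q*P[0]+c*P[1],P[2]]
def f(v): return np.concatenate([np.array(proj(p,W(v,P)))-uv for p,uv,P in obs])
r=least_squares(f,[561,-31,.25]);print(r.x,np.round(r.fun.reshape(-1,2),1).tolist())
v=r.x;c,q=np.cos(v[2]),np.sin(v[2])
loc=lambda X:np.round([(X[:2]-v[:2])@[c,q],(X[:2]-v[:2])@[-q,c],X[2]],1)
for n,P in dict(seat=(-25,0,32),hinge=(80,0,90),press=(-60,0,100)).items(): print(n,np.round(W(v,P),1))
for n,a,b in [('btn',[262.8,202.8],[391.3,221.2]),('front edge mid',[263.6,199.1],[399.5,226.5]),('fr -y',(253.3,203.6),(397.2,220.4)),('fr +y',(273.9,194.5),(401.2,232.5))]:
    X,e=tri([ray(s,a),ray(d,b)]);print(n,loc(X),np.round(e,1), loc(onz(s,a,82)),loc(onz(d,b,82)))
print('cup',onz(s,(495.75,257.5),48),onz(d,(268.5,371),48))
for n in ['tub','clipbox','timer']: pass
```

```text
[ 5.66400703e+02 -2.70724957e+01  2.07335875e-01] [[0.4, 0.0], [0.4, 0.6], [-0.8, -1.9], [-0.2, 0.4], [0.5, -0.1], [1.0, -0.8], [-0.8, -0.0], [-0.9, 0.4], [0.3, -0.9]]
seat [541.9 -32.2  32. ]
hinge [644.7 -10.6  90. ]
press [507.7 -39.4 100. ]
btn [-141.    -7.2   84.1] [0.9 0.9] [-143.6   -6.7   82. ] [-140.9   -9.1   82. ]
front edge mid [-156.2   -0.3   74. ] [0.1 0.1] [-150.1   -2.2   82. ] [-152.8   10.1   82. ]
fr -y [-156.   -19.9   74.6] [0.6 0.6] [-149.7  -21.5   82. ] [-153.3  -10.5   82. ]
fr +y [-155.3   19.4   74.6] [0.8 0.8] [-150.7   17.4   82. ] [-151.2   29.5   82. ]
cup [621.18315872 282.86312048  48.        ] [618.32430545 287.20673294  48.        ]
```

Four cups look alike; the scene pixels and their distances from the base are (390,194) at 462 mm, (397,259) at 579 mm, (443,238) at 593 mm and (492,263) at 679 mm. The last one is farthest, at about (619, 285), and the enlarged crop shows it as the far-right cup. I'll press the latch first, with the fingers shut.

Call:
apply_moves([
  [[-0.8,0.92,0,0,0,0,-1],[-0.8,0.92,0,0,0,0,-1],[-0.8,0.92,0,0,0,0,-1]],
])

```text
clock: 2.7
position: [218.3, -490.3, 304.0]
ee_rot: [-0.134, 0.991, 0.0, 0.0]
contact_force: [0.7, -0.2, 0.1]
gripper_width: 43.9
```

Call:
apply_moves([
  [[-0.8,0.92,0,0,0,0,-1],[-0.8,0.92,0,0,0,0,-1],[-0.8,0.92,0,0,0,0,-1]],
])

```text
clock: 3.0
position: [271.2, -380.5, 304.3]
ee_rot: [-0.134, 0.991, 0.0, 0.0]
contact_force: [0.6, 0.6, 0.5]
gripper_width: 0.1
```

Call:
apply_moves([
  [[-0.8,0.92,0,0,0,0,-1],[-0.8,0.92,0,0,0,0,-1],[-0.8,0.92,0,0,0,0,-1]],
])

```text
clock: 3.3
position: [324.2, -270.9, 304.4]
ee_rot: [-0.134, 0.991, -0.0, 0.001]
contact_force: [0.7, -1.2, -0.1]
gripper_width: -0.0
```

Call:
apply_moves([
  [[-0.8,0.92,0,0,0,0,-1],[-0.8,0.92,0,0,0,0,-1],[-0.8,0.92,0,0,0,0,-1],[-0.8,0.92,0,0,0,0,-1]],
])

```text
clock: 3.7
position: [377.5, -161.5, 304.3]
ee_rot: [-0.135, 0.991, -0.0, 0.001]
contact_force: [0.3, 0.3, -0.9]
gripper_width: 0.3
```

```bash
cat >> h.py <<'E'
from scipy.spatial.transform import Rotation as Ro
YAW=.2073; MP=np.array([566.4,-27.07])
def W(P,MP=MP,YAW=YAW):
    c,q=np.cos(YAW),np.sin(YAW);return np.array([MP[0]+c*P[0]-q*P[1],MP[1]+q*P[0]+c*P[1],P[2]])
def down(a): # tool x = -(cos a,sin a), z down
    x=-np.array([np.cos(a),np.sin(a),0]);z=np.array([0,0,-1.]);return np.column_stack([x,np.cross(z,x),z])
def inc(tgt,a=YAW,st=None):
    st=st or arm.read_state();R=Ro.from_quat(st['ee_rot']);R2=Ro.from_matrix(down(a))
    sh=R.inv().apply(np.array(tgt)-st['position'])/100;ro=(R.inv()*R2).as_rotvec()/.5
    print('inc shift',np.round(sh,3),'rot',np.round(ro,3),'pos',np.round(st['position'],1),'F',np.round(st['contact_force'],1),'t',st['clock'],'w',round(st['gripper_width'],1))
E
python3 -c "
from h import *
inc(W([-145,0,190]))"
```

```text
inc shift [-0.732  0.882  1.144] rot [-0.001  0.003  0.128] pos [ 377.5 -161.5  304.3] F [ 0.3  0.3 -0.9] t 3.7 w 0.3
```

Call:
apply_moves([
  [[-0.73,0.88,0,0,0,0.13,-1],[-0.73,0.88,0,0,0,0.13,-1],[-0.73,0.88,0,0,0,0.13,-1],[-0.73,0.88,1.0,0,0,0.13,-1],[-0.73,0.88,1.0,0,0,0.13,-1],[-0.73,0.88,1.0,0,0,0.13,-1],[-0.73,0.88,1.0,0,0,0.13,-1]],
])

```text
clock: 4.4
position: [424.0, -60.1, 204.6]
ee_rot: [-0.101, 0.995, -0.001, -0.0]
contact_force: [1.5, 0.2, 1.0]
gripper_width: -0.1
```

```bash
python3 -c "
from h import *
inc(W([-145,0,170]))
for n in ['side','wrist']:
  p=arm.get_image(n);save(p,n+'1')
  if n=='side': cv2.imwrite('pics/side1c.png',cv2.resize(p['img'][130:280,300:450],None,fx=4,fy=4,interpolation=cv2.INTER_CUBIC)[...,::-1])
"
```

```text
inc shift [-0.011  0.031  0.346] rot [-0.002 -0.002 -0.011] pos [424.  -60.1 204.6] F [1.5 0.2 1. ] t 4.4 w -0.1
```

View pics/side1c.png

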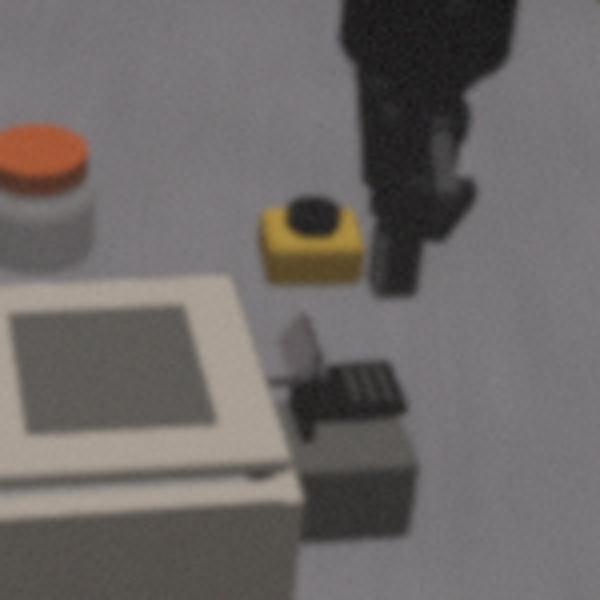

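View pics/wrist1.png

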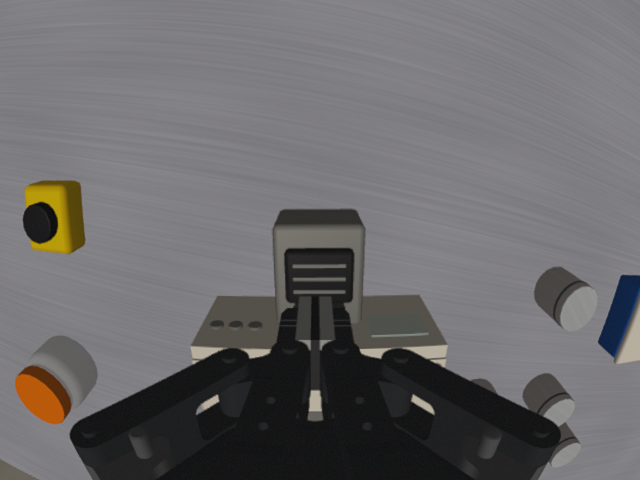

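Call:
apply_moves([
  [[-0.01,0.03,0.2,0,0,-0.01,-1],[-0.01,0.03,0.4,0,0,-0.01,-1],[-0.01,0.03,0.42,0,0,-0.01,-1],[-0.01,0.03,0.42,0,0,-0.01,-1]],
])

```text
clock: 4.9
position: [425.1, -56.3, 163.5]
ee_rot: [-0.103, 0.995, -0.0, 0.001]
contact_force: [0.6, 0.7, 0.2]
gripper_width: 0.0
```

Call:
apply_moves([
  [[0,0,0.02,0,0,0,-1],[0,0,0.04,0,0,0,-1],[0,0,0.04,0,0,0,-1]],
])

```text
clock: 5.2
position: [424.3, -56.2, 158.4]
ee_rot: [-0.103, 0.995, 0.0, 0.0]
contact_force: [0.1, -0.0, 0.1]
gripper_width: 0.1
```

Call:
apply_moves([
  [[0,0,0.02,0,0,0,-1],[0,0,0.04,0,0,0,-1],[0,0,0.04,0,0,0,-1]],
])

```text
clock: 5.5
position: [423.9, -56.3, 153.6]
ee_rot: [-0.103, 0.995, -0.0, -0.0]
contact_force: [0.1, 0.0, 1.0]
gripper_width: 0.1
```

Call:
apply_moves([
  [[0,0,0.03,0,0,0,-1],[0,0,0.03,0,0,0,-1]],
])

```text
clock: 5.7
position: [423.8, -56.3, 150.6]
ee_rot: [-0.103, 0.995, -0.0, -0.001]
contact_force: [-0.7, -0.3, 2.2]
gripper_width: -0.1
```

Call:
apply_moves([
  [[0,0,0.03,0,0,0,-1],[0,0,0.03,0,0,0,-1]],
])

```text
clock: 5.9
position: [423.1, -56.5, 147.5]
ee_rot: [-0.103, 0.995, -0.0, -0.001]
contact_force: [-3.5, -0.7, 2.7]
gripper_width: 0.0
```

Call:
apply_moves([
  [[0,0,0.02,0,0,0,-1],[0,0,0.02,0,0,0,-1]],
])

```text
clock: 6.1
position: [423.0, -56.5, 145.5]
ee_rot: [-0.103, 0.995, -0.0, -0.001]
contact_force: [-4.5, -0.4, 4.0]
gripper_width: -0.3
```

Call:
apply_moves([
  [[0,0,0.02,0,0,0,-1],[0,0,0.02,0,0,0,-1]],
])

```text
clock: 6.3
position: [423.0, -56.6, 143.5]
ee_rot: [-0.103, 0.995, -0.0, -0.001]
contact_force: [-5.6, -1.5, 4.0]
gripper_width: -0.2
```

```bash
python3 -c "
from h import *
p=arm.get_image('side')
cv2.imwrite('pics/side2c.png',cv2.resize(p['img'][130:280,260:450],None,fx=4,fy=4,interpolation=cv2.INTER_CUBIC)[...,::-1])
print(arm.read_state()['contact_force'])
"
```

```text
[-5.68359835 -1.06699527  5.02225561]
```

View pics/side2c.png

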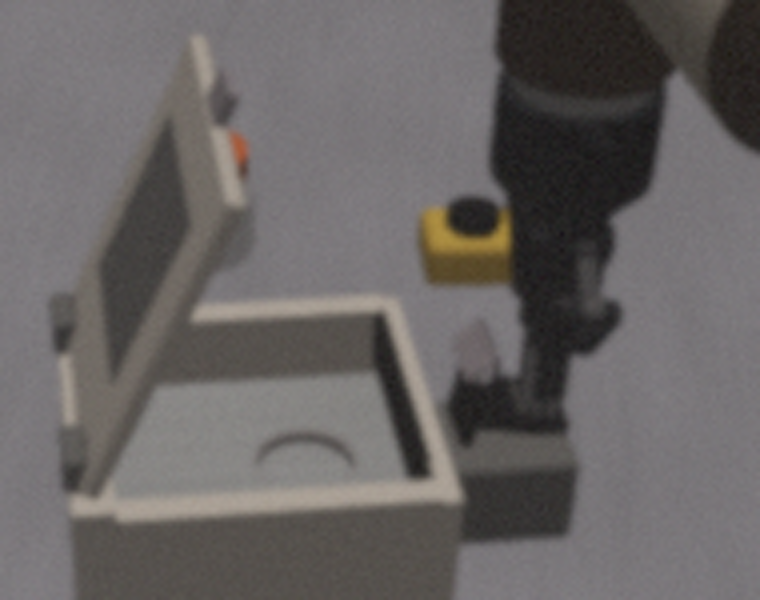

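Call:
apply_moves([
  [[0,0,-0.1,0,0,0,-1],[0.03,0,-0.5,0,0,0,-1],[0.03,0,-1.0,0,0,0,-1],[0.03,0,-1.0,0,0,0,-1],[0.03,0,-1.0,0,0,0,1]],
])

```text
clock: 6.85
position: [422.5, -56.4, 245.9]
ee_rot: [-0.103, 0.995, 0.001, 0.004]
contact_force: [-1.2, 0.8, -1.1]
gripper_width: 13.1
```

Call:
apply_moves([
  [[0,0.5,-0.3,0,0,0,1],[0,0.8,-0.6,0,0,0,1],[0,0.8,-0.6,0,0,0,1],[0,0.8,-0.6,0,0,0,1]],
])

```text
clock: 7.25
position: [404.7, 22.4, 303.7]
ee_rot: [-0.104, 0.995, 0.0, 0.0]
contact_force: [-0.6, -0.9, -1.4]
gripper_width: 71.9
```

```bash
python3 -c "
from h import *
p=arm.get_image('wrist');save(p,'wrist3')
s=arm.get_image('side');save(s,'side3')
for q in (p,s):print([ [(l,np.round(m['at'],1),round(m['conf'],2)) for m in arm.mark_of(l,q)[:2]] for l in ('seat','lid_press','lid_hinge')])
inc([620,285,190])
import pickle;pickle.dump((p,s),open('p3.pkl','wb'))
cv2.imwrite('pics/side3c.png',cv2.resize(s['img'][120:300,250:420],None,fx=3.3,fy=3.3,interpolation=cv2.INTER_CUBIC)[...,::-1])
"
```

```text
[[('seat', array([234.9, 322.6]), 0.88)], [], [('lid_hinge', array([238.6, 430.3]), 0.83)]]
[[('seat', array([336.5, 250.3]), 0.96), ('seat', array([318.8, 260.4]), 0.57)], [('lid_press', array([384.9, 410. ]), 0.6), ('lid_press', array([287.1, 162. ]), 0.57)], [('lid_hinge', array([284.3, 229.4]), 0.86)]]
inc shift [-2.649  2.146  1.129] rot [-0.001 -0.003 -0.003] pos [404.6  20.9 303.3] F [-0.1  0.3 -0. ] t 7.65 w 85.5
```

View pics/wrist3.png

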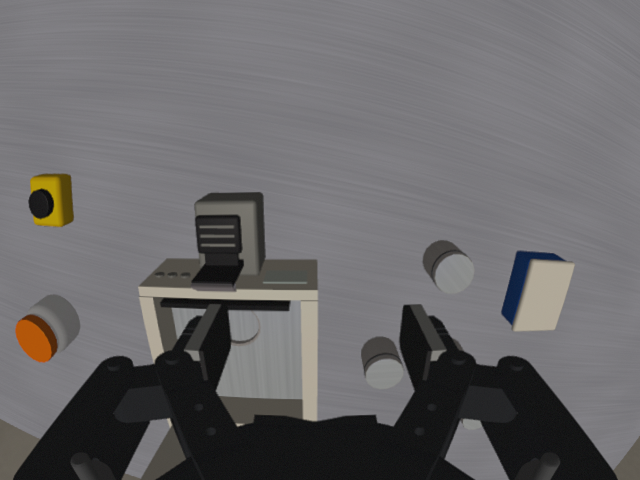

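View pics/side3c.png

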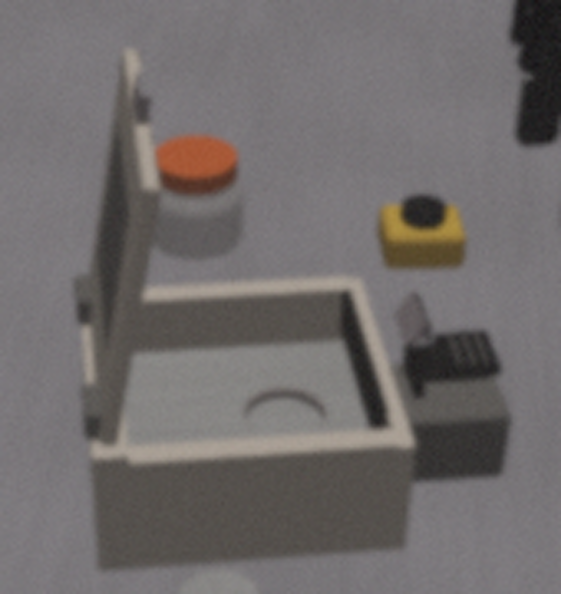

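```bash
python3 -c "
from h import *
import pickle
p,s=pickle.load(open('p3.pkl','rb'))
print(W([-25,0,32]),onz(p,(234.9,322.6),32,True),onz(s,(336.5,250.3),32))
# visible rim points of seat on z=40 in wrist
for uv in [(260,327),(247,341)]: X=onz(p,uv,40,True);print(uv,X,np.hypot(*(X-W([-25,0,40]))[:2]))
# side rim: left end, top, right end
for c in [(246,412),(285,391),(325,412)]:
  uv=np.array(c)/3.3+[250,120];X=onz(s,uv,40);print(uv,X,np.hypot(*(X-W([-25,0,40]))[:2]))
# cup in wrist? 
for n in ((426,192)),: pass
cv2.imwrite('pics/w3c.png',cv2.resize(p['img'][290:390,170:310],None,fx=5,fy=5,interpolation=cv2.INTER_CUBIC)[...,::-1])
"
```

```text
[541.93524523 -32.21546149  32.        ] [539.92827629 -35.02946743  32.        ] [536.06388977 -23.20081699  32.        ]
(260, 327) [533.98202059  -7.25627945  40.        ] 26.195697174938374
(247, 341) [554.76980399 -18.52946566  40.        ] 18.762525957976997
[324.54545455 244.84848485] [560.71974132 -28.25377349  40.        ] 19.1977151072372
[336.36363636 238.48484848] [538.33268051 -51.44523137  40.        ] 19.564317567721773
[348.48484848 244.84848485] [512.75865155 -33.16042548  40.        ] 29.191892291517746
```

View pics/w3c.png

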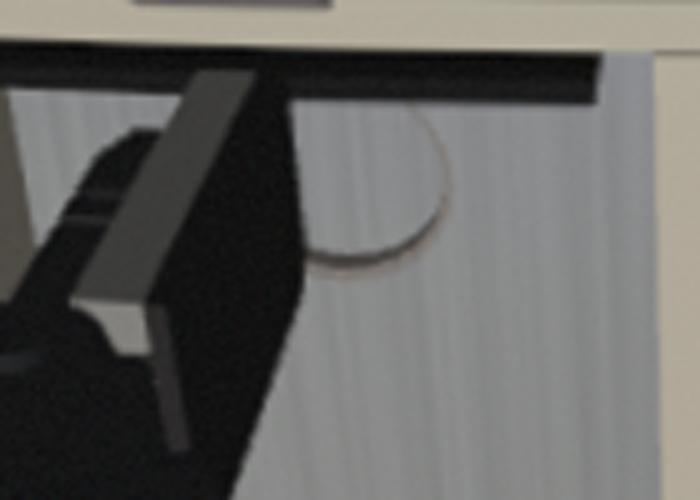

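Call:
apply_moves([
  [[-0.6,0.5,0,0,0,0,1],[-1.0,0.8,0,0,0,0,1],[-1.0,0.8,0,0,0,0,1]],
])

```text
clock: 7.95
position: [488.2, 122.1, 303.6]
ee_rot: [-0.103, 0.995, -0.0, 0.0]
contact_force: [1.0, -0.4, -0.4]
gripper_width: 85.9
```

Call:
apply_moves([
  [[-0.6,0.5,0,0,0,0,1],[-1.0,0.8,0,0,0,0,1],[-1.0,0.8,0,0,0,0,1]],
])

```text
clock: 8.25
position: [569.6, 221.3, 302.7]
ee_rot: [-0.103, 0.995, -0.0, -0.0]
contact_force: [-0.3, -1.0, 0.8]
gripper_width: 85.4
```

Call:
apply_moves([
  [[-0.45,0.5,0.2,0,0,0,1],[-0.45,0.54,0.7,0,0,0,1],[-0.45,0.54,0.9,0,0,0,1],[-0.45,0.54,0.9,0,0,0,1]],
])

```text
clock: 8.65
position: [598.7, 280.3, 207.2]
ee_rot: [-0.103, 0.995, -0.003, -0.006]
contact_force: [-0.2, -0.7, 0.3]
gripper_width: 85.4
```

```bash
python3 -c "
from h import *
inc([620,285,160])
p=arm.get_image('wrist');save(p,'wrist4');s=arm.get_image('scene');save(s,'scene4')
for q in (p,s):print([(np.round(m['at'],1),round(m['conf'],2)) for m in arm.mark_of('cup_center',q)])
print(p['pose'])
import pickle;pickle.dump((p,s),open('p4.pkl','wb'))
"
```

```text
inc shift [-0.224  0.005  0.469] rot [-0.009 -0.024 -0.002] pos [598.7 280.3 207.2] F [-0.2 -0.7  0.3] t 8.65 w 85.4
[(array([133.6, 156.8]), 0.85), (array([312.5, 270.5]), 0.64), (array([242.8, 161. ]), 0.63)]
[(array([440.4, 237.7]), 0.76), (array([389. , 192.5]), 0.73), (array([396.6, 259.1]), 0.65), (array([489.7, 265.3]), 0.61)]
[[-2.04317320e-01 -9.35148670e-01 -2.89398339e-01  5.22652001e+02]
 [ 9.78898326e-01 -1.96251060e-01 -5.69525202e-02  2.65678951e+02]
 [-3.53565716e-03 -2.94927936e-01  9.55512957e-01  2.77909016e+02]
 [ 0.00000000e+00  0.00000000e+00  0.00000000e+00  1.00000000e+00]]
```

View pics/wrist4.png

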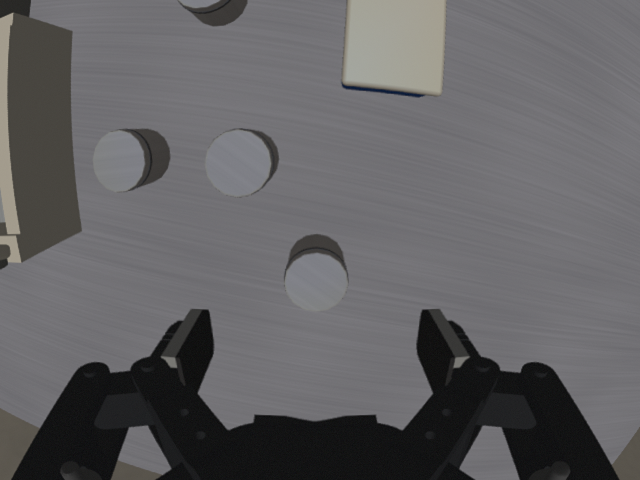

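```bash
python3 -c "
from h import *
import pickle
p,s=pickle.load(open('p4.pkl','rb'))
print(onz(p,(316,281),48,True), onz(p,(312.5,270.5),24,True))
for uv in [(284.5,281),(348,281),(316,250),(316,311)]: print(onz(p,uv,48,True))
inc([619,285,160])
# tip midpoint projection check
st=arm.read_state();R=Ro.from_quat(st['ee_rot']).as_matrix();T=p['pose']
for z in(54,60,):
  P=st['position']+R@[0,0,z];c=T[:3,:3].T@(P-T[:3,3]);th=np.arctan2(np.hypot(c[0],c[1]),-c[2]);k=th/np.hypot(c[0],c[1]);print('grasp px',p['cx']+p['fx']*k*c[0],p['cy']-p['fy']*k*c[1])
"
```

```text
[617.70142715 285.50818095  48.        ] [619.9737254  283.35262119  24.        ]
[622.11688686 264.80244355  48.        ]
[613.34636599 306.56973073  48.        ]
[596.29010989 281.01524469  48.        ]
[639.90847125 290.17185823  48.        ]
inc shift [-0.176  0.002  0.567] rot [ 0.002  0.008 -0.001] pos [601.6 281.1 216.6] F [0.4 0.1 0.8] t 8.85 w 85.3
grasp px 313.2597721569315 359.21714549414446
grasp px 313.38816853209806 350.49928522368725
```

Call:
apply_moves([
  [[-0.17,0.01,0.3,0,0.01,0,1],[-0.17,0.01,0.57,0,0.01,0,1],[-0.17,0.01,0.57,0,0.01,0,1],[-0.17,0.01,0.57,0,0.01,0,1]],
])

```text
clock: 9.25
position: [617.7, 285.6, 159.1]
ee_rot: [-0.103, 0.995, 0.0, -0.001]
contact_force: [-0.1, 0.1, 0.4]
gripper_width: 85.0
```

```bash
python3 -c "
from h import *
import time
inc([618,285.5,90])
p=arm.get_image('wrist');save(p,'wrist5')
inc([618,285.5,90])
"
```

```text
inc shift [-0.005 -0.002  0.691] rot [ 0.001 -0.005 -0.001] pos [617.7 285.6 159.1] F [-0.1  0.1  0.4] t 9.25 w 85.0
inc shift [ 0.    -0.005  0.699] rot [ 0.002 -0.001 -0.   ] pos [618.  285.9 159.9] F [1.  0.6 0.1] t 9.3 w 85.6
```

View pics/wrist5.png

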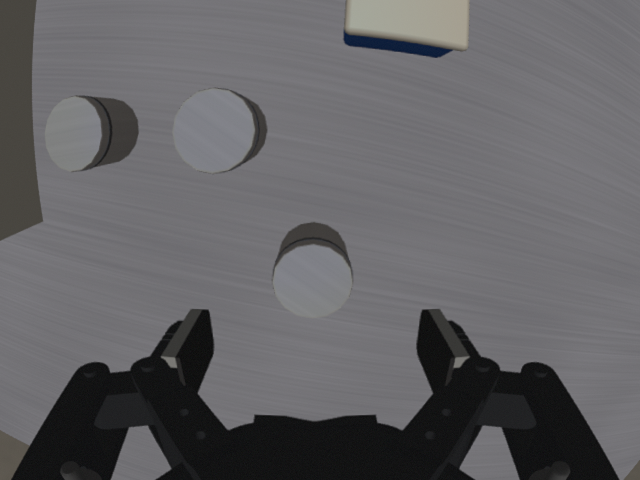

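Call:
apply_moves([
  [[0,0,0.3,0,0,0,1],[0,0,0.5,0,0,0,1],[0,0,0.65,0,0,0,1],[0,0,0.7,0,0,0,1],[0,0,0.7,0,0,0,1]],
])

```text
clock: 9.8
position: [616.9, 285.8, 87.5]
ee_rot: [-0.103, 0.995, -0.0, -0.002]
contact_force: [0.1, 0.3, 1.0]
gripper_width: 85.4
```

```bash
python3 -c "
from h import *
p=arm.get_image('wrist');save(p,'wrist6');inc([618,285.5,90])
import pickle;pickle.dump(p,open('p6.pkl','wb'))
T=p['pose'];st=arm.read_state();R=Ro.from_quat(st['ee_rot']).as_matrix()
P=st['position']*1;P[2]=48;c=T[:3,:3].T@(P-T[:3,3]);th=np.arctan2(np.hypot(c[0],c[1]),-c[2]);k=th/np.hypot(c[0],c[1]);print('grip axis at z48 px',p['cx']+p['fx']*k*c[0],p['cy']-p['fy']*k*c[1])
"
```

```text
inc shift [-0.006 -0.006 -0.019] rot [ 0.001 -0.006 -0.   ] pos [617.2 286.   88.1] F [0.3 0.2 0.8] t 9.85 w 85.3
grip axis at z48 px 312.3713467296092 360.2094127045824
```

View pics/wrist6.png

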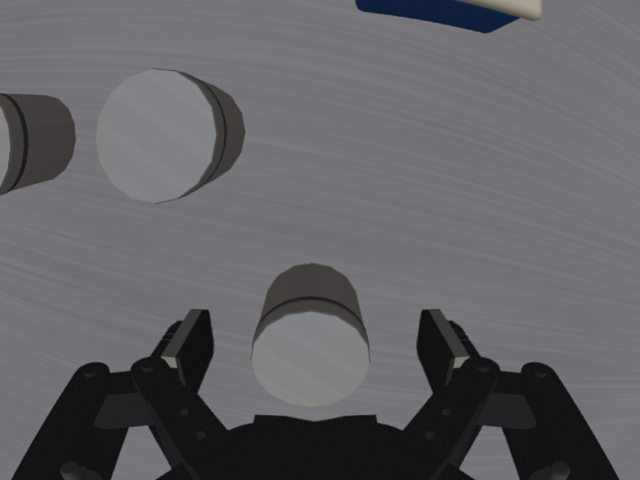

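Call:
apply_moves([
  [[0,0,0,0,0,0,-1],[0,0,0,0,0,0,-1],[0,0,0,0,0,0,-1],[0,0,0,0,0,0,-1],[0,0,0,0,0,0,-1],[0,0,0,0,0,0,-1],[0,0,0,0,0,0,-1]],
])

```text
clock: 10.55
position: [617.2, 286.0, 88.1]
ee_rot: [-0.103, 0.995, 0.0, -0.002]
contact_force: [-0.7, 0.1, 4.8]
gripper_width: 42.7
```

Call:
apply_moves([
  [[0,0,-0.2,0,0,0,-1],[0,0,-0.5,0,0,0,-1],[0,0,-0.9,0,0,0,-1],[0,0,-1,0,0,0,-1],[0,0,-1,0,0,0,-1],[0,0,-1,0,0,0,-1]],
])

```text
clock: 11.15
position: [616.1, 285.2, 185.1]
ee_rot: [-0.103, 0.995, -0.001, -0.004]
contact_force: [-0.3, -0.1, -2.1]
gripper_width: 43.1
```

```bash
python3 -c "
from h import *
p=arm.get_image('wrist');save(p,'wrist7');inc(W([-25,0,240]))
"
```

```text
inc shift [ 1.38  -2.955 -0.54 ] rot [-0.002 -0.019 -0.002] pos [616.  285.1 184.4] F [-0.1 -0.  -1.5] t 11.2 w 42.8
```

View pics/wrist7.png

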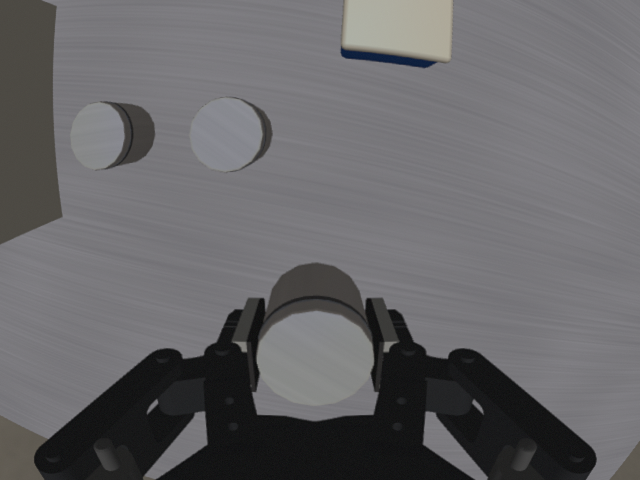

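Call:
apply_moves([
  [[0.4,-0.2,-0.2,0,0,0,-1],[0.8,-0.5,-0.5,0,0,0,-1],[1.0,-0.6,-0.55,0,0,0,-1],[1.0,-0.6,-0.55,0,0,0,-1]],
])

```text
clock: 11.6
position: [529.3, 204.2, 242.6]
ee_rot: [-0.103, 0.995, -0.001, -0.004]
contact_force: [0.6, 0.3, -1.5]
gripper_width: 42.5
```

Call:
apply_moves([
  [[0.2,-0.4,0,0,0,0,-1],[0.38,-0.8,0,0,0,0,-1],[0.38,-0.8,0,0,0,0,-1]],
])

```text
clock: 11.9
position: [508.9, 116.8, 240.6]
ee_rot: [-0.101, 0.995, -0.001, -0.005]
contact_force: [0.4, -0.4, -1.4]
gripper_width: 42.5
```

Call:
apply_moves([
  [[0,-0.45,0,0,0,0,-1],[0,-0.8,0,0,0,0,-1],[0,-0.8,0,0,0,0,-1]],
])

```text
clock: 12.2
position: [527.8, 39.5, 240.7]
ee_rot: [-0.101, 0.995, -0.001, -0.004]
contact_force: [0.0, -0.0, -1.3]
gripper_width: 42.6
```

Call:
apply_moves([
  [[0,-0.4,0,0,0,0,-1],[0,-0.7,0,0,0,0,-1],[0,-0.75,0,0,0,0,-1],[0,-0.75,0,0,0,0,-1]],
])

```text
clock: 12.6
position: [543.1, -31.4, 241.2]
ee_rot: [-0.102, 0.995, -0.0, -0.004]
contact_force: [-0.5, -0.1, -1.0]
gripper_width: 42.7
```

```bash
python3 -c "
from h import *
p=arm.get_image('wrist');save(p,'wrist8');d=arm.get_image('side');inc(W([-25,0,240]))
cv2.imwrite('pics/side8c.png',cv2.resize(d['img'][120:300,250:420],None,fx=3.3,fy=3.3,interpolation=cv2.INTER_CUBIC)[...,::-1])
import pickle;pickle.dump(p,open('p8.pkl','wb'))
"
```

```text
inc shift [ 0.013 -0.016  0.018] rot [ 0.001 -0.013  0.   ] pos [542.9 -30.4 241.7] F [-0.8 -0.1 -0.9] t 12.7 w 42.2
```

View pics/wrist8.png

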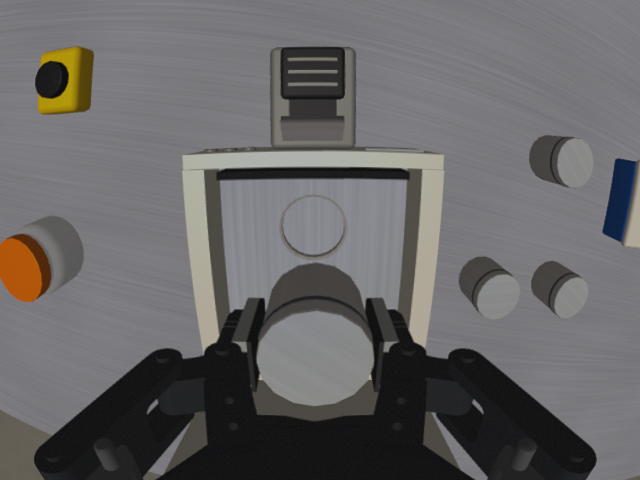

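View pics/side8c.png

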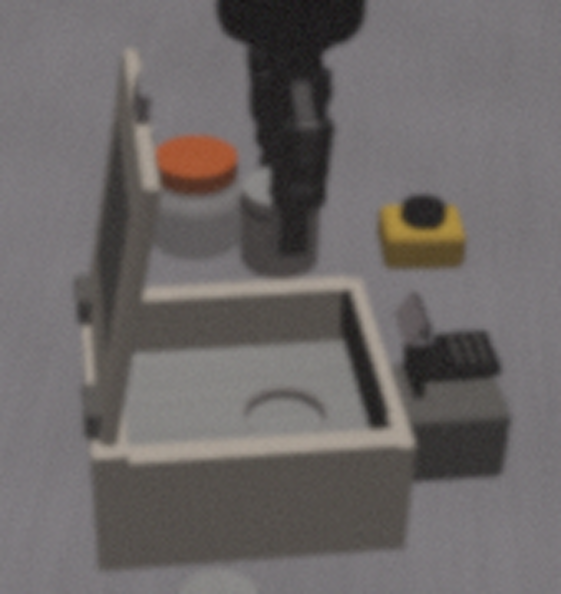

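```bash
python3 -c "
from h import *
import pickle;p=pickle.load(open('p8.pkl','rb'))
cv2.imwrite('pics/w8c.png',cv2.resize(p['img'][180:280,265:365],None,fx=6,fy=6,interpolation=cv2.INTER_CUBIC)[...,::-1])
def pf(P):
  T=p['pose'];c=T[:3,:3].T@(np.array(P)-T[:3,3]);th=np.arctan2(np.hypot(c[0],c[1]),-c[2]);k=th/np.hypot(c[0],c[1]);return np.array([p['cx']+p['fx']*k*c[0],p['cy']-p['fy']*k*c[1]])
t=np.linspace(0,2*np.pi,8,endpoint=False)
print('outer pred crop',[np.round((pf(W([-25+26*np.cos(a),26*np.sin(a),40]))-[265,180])*6).tolist() for a in t])
"
```

```text
outer pred crop [[286.0, 510.0], [428.0, 454.0], [490.0, 317.0], [432.0, 175.0], [284.0, 115.0], [137.0, 176.0], [80.0, 318.0], [143.0, 455.0]]
```

View pics/w8c.png

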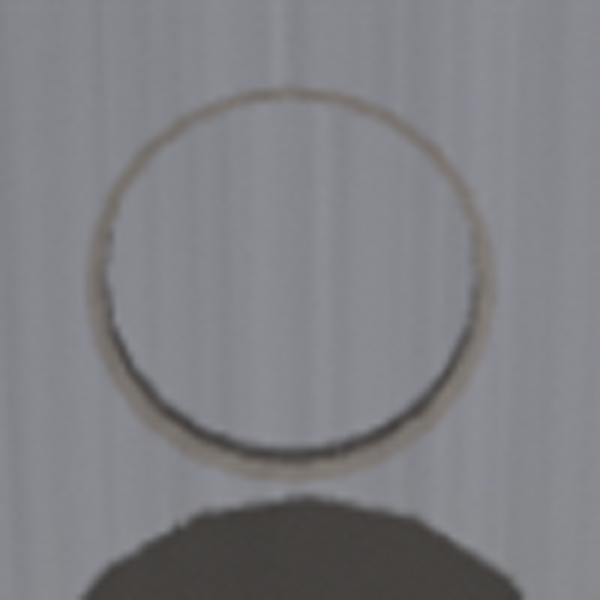

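Call:
apply_moves([
  [[0.045,-0.01,0.3,0,-0.01,0,-1],[0.045,-0.01,0.6,0,-0.01,0,-1],[0.045,-0.01,0.85,0,-0.01,0,-1],[0.045,-0.01,0.95,0,-0.01,0,-1],[0.045,-0.01,0.95,0,-0.01,0,-1],[0.045,-0.01,0.95,0,-0.01,0,-1]],
])

```text
clock: 13.3
position: [539.1, -32.6, 148.5]
ee_rot: [-0.104, 0.995, -0.0, 0.001]
contact_force: [1.3, -0.5, -0.3]
gripper_width: 42.7
```

```bash
python3 -c "
from h import *
p=arm.get_image('wrist');save(p,'wrist9');d=arm.get_image('side');inc(W([-28,0,120]))
cv2.imwrite('pics/side9c.png',cv2.resize(d['img'][160:280,280:400],None,fx=5,fy=5,interpolation=cv2.INTER_CUBIC)[...,::-1])
import pickle;pickle.dump((p,d),open('p9.pkl','wb'))
def pf(P):
  T=p['pose'];c=T[:3,:3].T@(np.array(P)-T[:3,3]);th=np.arctan2(np.hypot(c[0],c[1]),-c[2]);k=th/np.hypot(c[0],c[1]);return np.array([p['cx']+p['fx']*k*c[0],p['cy']-p['fy']*k*c[1]])
im=p['img'].copy();st=arm.read_state();R=Ro.from_quat(st['ee_rot']).as_matrix()
t=np.linspace(0,2*np.pi,120)
big=cv2.resize(im[100:460,200:440],None,fx=2.2,fy=1.66)
big=cv2.resize(im[150:420,180:460],None,fx=2.2,fy=2.2,interpolation=cv2.INTER_CUBIC)
cv2.imwrite('pics/w9c.png',big[...,::-1])
f=lambda u:np.round((u-[180,150])*2.2).tolist()
print('seat outer pred at x_m=-28: front,left,right',[f(pf(W(q))) for q in [(-54,0,40),(-28,-26,40),(-28,26,40)]])
print('cup bottom pred front',[f(pf(st['position']+R@np.array(q))) for q in [(22,0,88),(0,-22,88),(0,22,88),(22,0,40),(-22,0,40),(0,22,40),(0,-22,40)]])
"
```

```text
inc shift [0.003 0.001 0.291] rot [-0.     0.006  0.001] pos [539.2 -32.8 149.1] F [-0.2 -0.1 -0.5] t 13.4 w 42.8
seat outer pred at x_m=-28: front,left,right [[291.0, 184.0], [183.0, 288.0], [400.0, 288.0]]
cup bottom pred front [[290.0, 234.0], [188.0, 330.0], [393.0, 330.0], [288.0, 341.0], [289.0, 560.0], [424.0, 459.0], [154.0, 458.0]]
```

View pics/w9c.png

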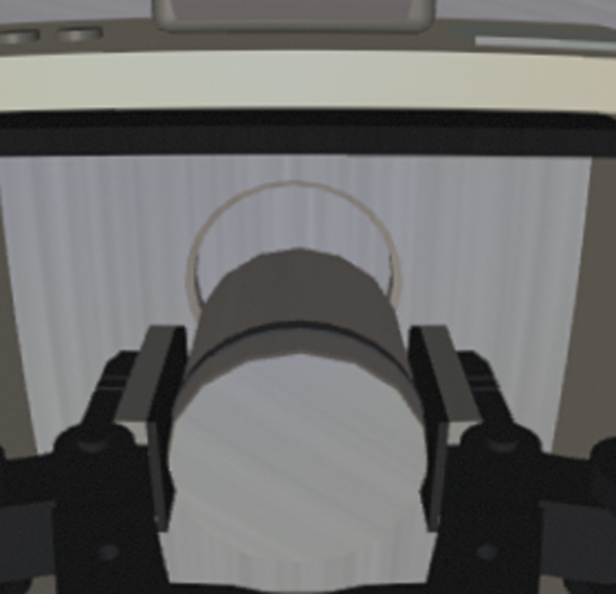

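View pics/side9c.png

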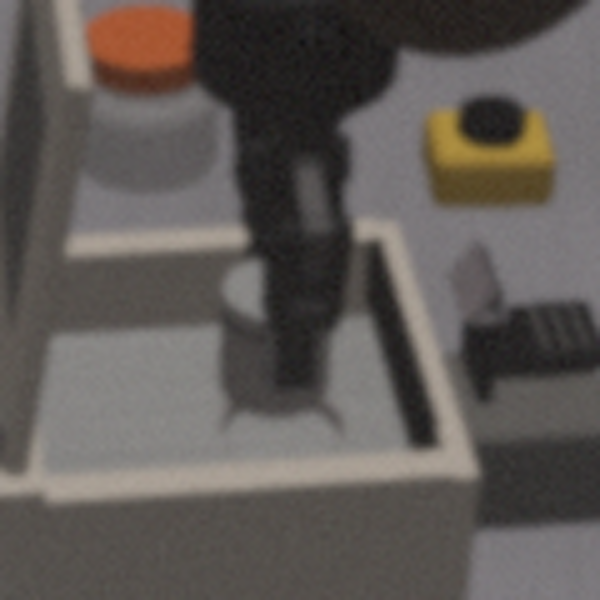

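```bash
python3 -c "
from h import *
import pickle
p,d=pickle.load(open('p9.pkl','rb'))
st=arm.read_state();R=Ro.from_quat(st['ee_rot']).as_matrix()
def pf(P):
  T=p['pose'];c=T[:3,:3].T@(np.array(P)-T[:3,3]);th=np.arctan2(np.hypot(c[0],c[1]),-c[2]);k=th/np.hypot(c[0],c[1]);return np.array([p['cx']+p['fx']*k*c[0],p['cy']-p['fy']*k*c[1]])
t=np.linspace(0,2*np.pi,200)
big=cv2.resize(p['img'][220:420,240:400],None,fx=3.7,fy=3.0,interpolation=cv2.INTER_CUBIC)
big=cv2.resize(p['img'][220:420,220:400],None,fx=4,fy=3,interpolation=cv2.INTER_CUBIC)
b0=big.copy()
def dr(pts,col):
  u=((np.array([pf(q) for q in pts])-[220,220])*[4,3]).astype(int);cv2.polylines(big,[u],True,col,1)
for z,c in((88,(255,0,0)),(40,(0,255,0))): dr([st['position']+R@[22*np.cos(a),22*np.sin(a),z] for a in t],c)
dr([W([-28.7+26*np.cos(a),.6+26*np.sin(a),40]) for a in t],(0,0,255))
cv2.imwrite('pics/w9o.png',big[...,::-1])
"
```

```text
(no output)
```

View pics/w9o.png

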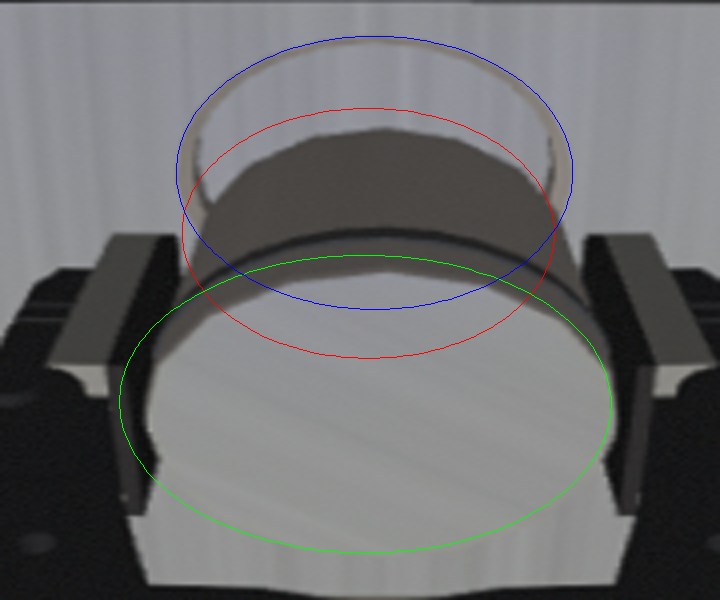

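```bash
python3 -c "
from h import *
import pickle
p,d=pickle.load(open('p9.pkl','rb'))
st=arm.read_state();R=Ro.from_quat(st['ee_rot']).as_matrix()
t=np.linspace(0,2*np.pi,200)
o=np.array([312,200]);k=10
big=cv2.resize(d['img'][200:260,312:372],None,fx=k,fy=k,interpolation=cv2.INTER_CUBIC)
big=cv2.convertScaleAbs(big,alpha=1.5)
b0=big.copy()
def dr(pts,col):
  u=((np.array([proj(d,q) for q in pts])-o+.5)*k).astype(int);cv2.polylines(big,[u],True,col,1)
for z,c in((88,(255,0,0)),(40,(0,255,0))): dr([st['position']+R@[22*np.cos(a),22*np.sin(a),z] for a in t],c)
dr([W([-28+26*np.cos(a),.6+26*np.sin(a),40]) for a in t],(0,0,255))
dr([W([-25+26*np.cos(a),.6+26*np.sin(a),40]) for a in t],(255,0,255))
cv2.imwrite('pics/s9o.png',np.hstack([big])[...,::-1])
cv2.imwrite('pics/s9p.png',b0[...,::-1])
"
```

```text
(no output)
```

View pics/s9o.png

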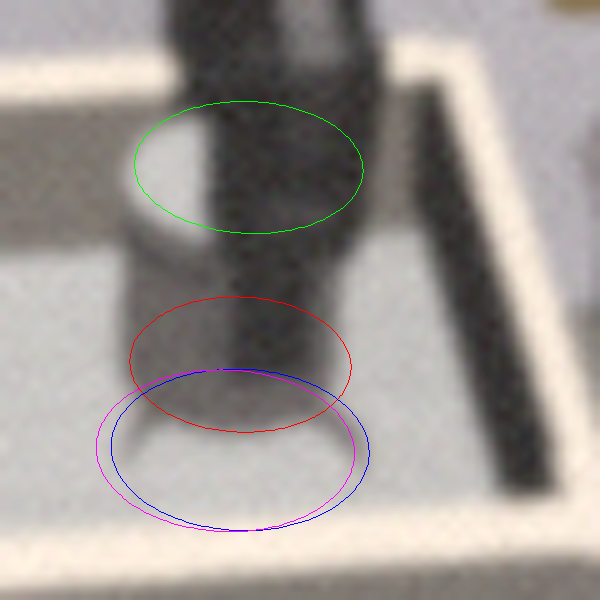

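View pics/s9p.png

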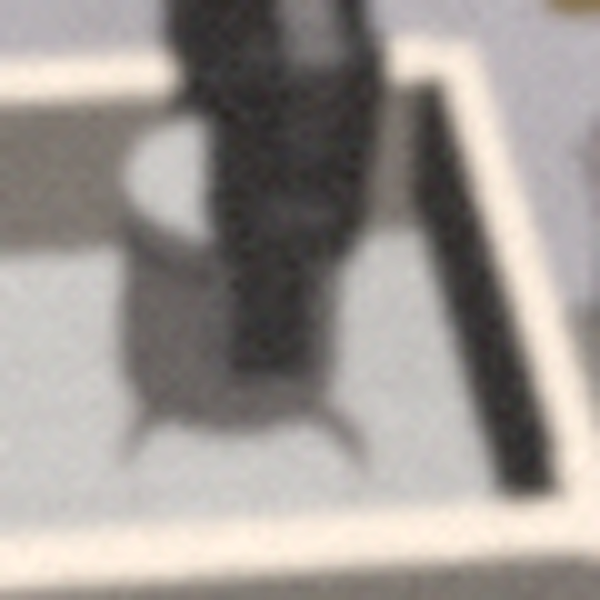

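Call:
apply_moves([
  [[0.04,-0.01,0,0,0,0,-1],[0.04,-0.01,0.06,0,0,0,-1],[0.04,-0.01,0.12,0,0,0,-1],[0.04,-0.01,0.12,0,0,0,-1]],
])

```text
clock: 13.8
position: [533.8, -35.3, 134.6]
ee_rot: [-0.103, 0.995, -0.0, -0.001]
contact_force: [0.3, 1.2, -0.3]
gripper_width: 42.9
```

```bash
python3 -c "
from h import *
p=arm.get_image('wrist');d=arm.get_image('side');inc(W([-28,0,120]))
a=cv2.resize(p['img'][200:330,220:410],None,fx=4,fy=4,interpolation=cv2.INTER_CUBIC)
cv2.imwrite('pics/w10.png',a[...,::-1])
b=cv2.convertScaleAbs(cv2.resize(d['img'][200:260,312:372],None,fx=10,fy=10,interpolation=cv2.INTER_CUBIC),alpha=1.5)
cv2.imwrite('pics/s10.png',b[...,::-1])
"
```

```text
inc shift [-0.049  0.014  0.153] rot [-0.    -0.001 -0.001] pos [534.5 -35.2 135.3] F [-0.2  1.1  0.2] t 13.9 w 42.8
```

View pics/w10.png

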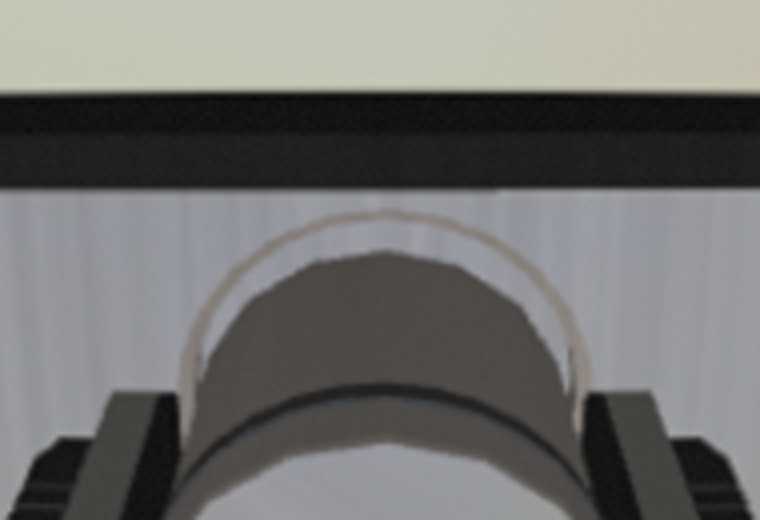

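View pics/s10.png

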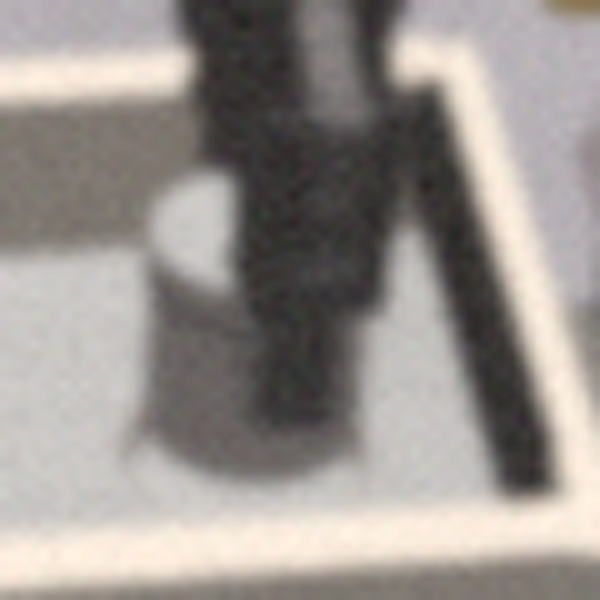

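Call:
apply_moves([
  [[-0.02,0,0,0,0,0,-1],[-0.02,0,0.03,0,0,0,-1],[-0.02,0,0.06,0,0,0,-1],[-0.02,0,0.06,0,0,0,-1]],
])

```text
clock: 14.3
position: [536.1, -34.7, 129.0]
ee_rot: [-0.103, 0.995, -0.0, -0.001]
contact_force: [0.1, -0.3, -1.7]
gripper_width: 42.6
```

```bash
python3 -c "
from h import *
p=arm.get_image('wrist');d=arm.get_image('side');inc(W([-28,0,120]))
a=cv2.resize(p['img'][200:330,220:410],None,fx=4,fy=4,interpolation=cv2.INTER_CUBIC)
cv2.imwrite('pics/w11.png',a[...,::-1])
b=cv2.convertScaleAbs(cv2.resize(d['img'][200:260,312:372],None,fx=10,fy=10,interpolation=cv2.INTER_CUBIC),alpha=1.5)
cv2.imwrite('pics/s11.png',b[...,::-1])
"
```

```text
inc shift [-0.029  0.013  0.095] rot [-0.    -0.001 -0.001] pos [536.4 -34.7 129.5] F [ 1.1 -0.1 -0.5] t 14.4 w 42.8
```

View pics/w11.png

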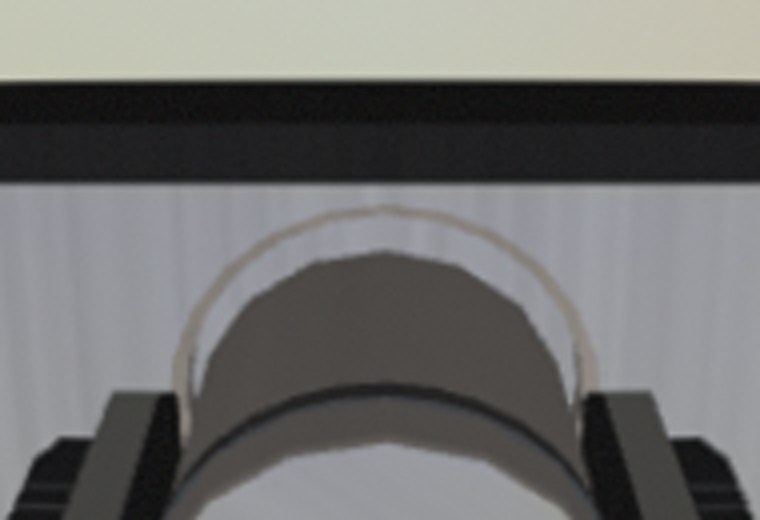

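View pics/s11.png

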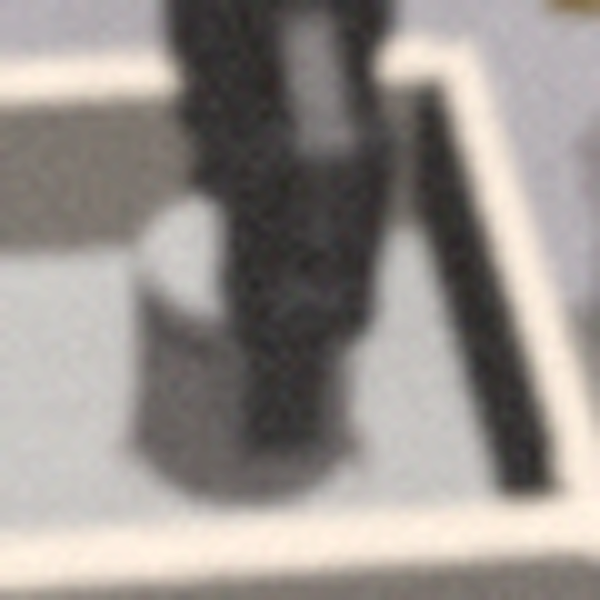

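Call:
apply_moves([
  [[0.006,0,0.01,0,0,0,-1],[0.006,0,0.03,0,0,0,-1],[0.006,0,0.03,0,0,0,-1]],
])

```text
clock: 14.7
position: [535.7, -34.9, 126.4]
ee_rot: [-0.103, 0.995, 0.0, -0.0]
contact_force: [-0.1, 0.6, -0.1]
gripper_width: 42.8
```

Call:
apply_moves([
  [[0,0,0.01,0,0,0,-1],[0,0,0.02,0,0,0,-1],[0,0,0.02,0,0,0,-1]],
])

```text
clock: 15.0
position: [535.8, -34.8, 124.5]
ee_rot: [-0.103, 0.995, -0.0, -0.0]
contact_force: [0.2, -0.1, -0.9]
gripper_width: 42.4
```

Call:
apply_moves([
  [[0,0,0.01,0,0,0,-1],[0,0,0.02,0,0,0,-1],[0,0,0.02,0,0,0,-1]],
])

```text
clock: 15.3
position: [535.8, -34.9, 122.5]
ee_rot: [-0.103, 0.995, -0.0, -0.0]
contact_force: [0.0, -0.4, -1.1]
gripper_width: 42.7
```

Below floor level already, with no contact, so the cup is entering the seat.

Call:
apply_moves([
  [[0,0,0.01,0,0,0,-1],[0,0,0.02,0,0,0,-1],[0,0,0.02,0,0,0,-1]],
])

```text
clock: 15.6
position: [535.8, -34.8, 120.5]
ee_rot: [-0.103, 0.995, 0.0, -0.0]
contact_force: [-0.0, 0.3, -1.7]
gripper_width: 42.8
```

Call:
apply_moves([
  [[0,0,0.01,0,0,0,-1],[0,0,0.01,0,0,0,-1]],
])

```text
clock: 15.8
position: [536.0, -34.8, 120.1]
ee_rot: [-0.103, 0.995, -0.0, 0.0]
contact_force: [-1.1, 1.4, 3.4]
gripper_width: 42.6
```

Call:
apply_moves([
  [[0,0,0.01,0,0,0,-1],[0,0,0.01,0,0,0,-1]],
])

```text
clock: 16.0
position: [536.0, -34.8, 120.0]
ee_rot: [-0.103, 0.995, -0.0, 0.0]
contact_force: [-3.0, 1.2, 9.4]
gripper_width: 42.6
```

Call:
apply_moves([
  [[0,0,-0.01,0,0,0,-1],[0,0,-0.01,0,0,0,-1],[0,0,-0.01,0,0,0,-0.2],[0,0,-0.01,0,0,0,0.2],[0,0,-0.01,0,0,0,0.5],[0,0,-0.01,0,0,0,0.5],[0,0,-0.01,0,0,0,0.5],[0,0,-0.01,0,0,0,0.5]],
])

```text
clock: 16.8
position: [535.8, -34.8, 119.5]
ee_rot: [-0.103, 0.995, -0.0, -0.0]
contact_force: [0.4, -0.5, -0.4]
gripper_width: 63.5
```

Call:
apply_moves([
  [[0,0,-0.1,0,0,0,0.5],[0,0,-0.4,0,0,0,0.5],[0,0,-0.9,0,0,0,0.5],[0,0,-1,0,0,0,0.5],[0,0,-1,0,0,0,0.5]],
])

```text
clock: 17.3
position: [537.0, -34.6, 222.9]
ee_rot: [-0.103, 0.995, 0.0, 0.003]
contact_force: [-0.1, -0.2, -0.1]
gripper_width: 64.3
```

```bash
python3 -c "
from h import *
p=arm.get_image('wrist');d=arm.get_image('side');inc(W([-28,0,120]))
save(p,'wrist12')
b=cv2.convertScaleAbs(cv2.resize(d['img'][120:260,270:420],None,fx=4,fy=4,interpolation=cv2.INTER_CUBIC),alpha=1.5)
cv2.imwrite('pics/s12.png',b[...,::-1])
"
```

```text
inc shift [-0.042  0.011  0.993] rot [ 0.001 -0.001 -0.002] pos [535.2 -34.8 219.3] F [-0.5 -0.8  0.1] t 17.4 w 64.2
```

View pics/wrist12.png

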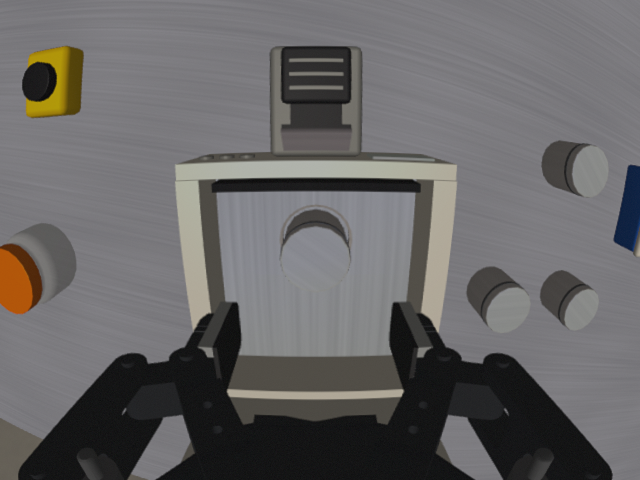

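View pics/s12.png

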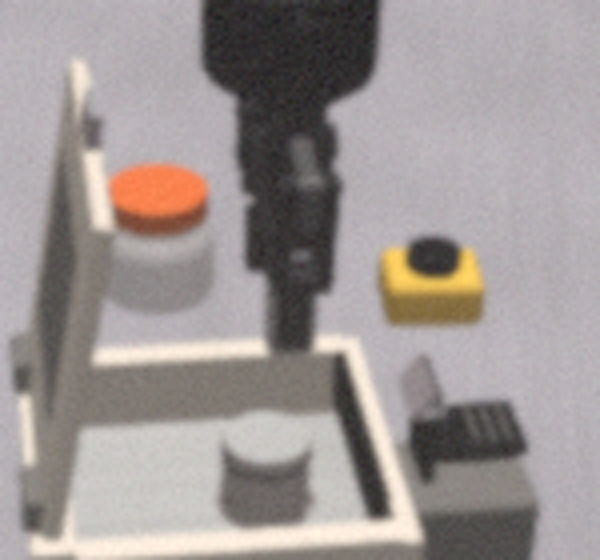

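The cup stands upright in the seat (wrist centre (315,250)), and the other things haven't moved. Next I'll go over the lid with shut fingers.

Call:
apply_moves([
  [[0,0,-0.4,0,0,0,-1],[0,0,-0.9,0,0,0,-1],[0,0,-1,0,0,0,-1],[0,0,-1,0,0,0,-1]],
])

```text
clock: 17.8
position: [536.2, -34.7, 320.3]
ee_rot: [-0.103, 0.995, 0.0, 0.001]
contact_force: [0.1, -0.4, -0.5]
gripper_width: 5.8
```

Call:
apply_moves([
  [[0,0,-0.4,0,0,0,-1],[0,0,-0.8,0,0,0,-1],[0,0,-0.8,0,0,0,-1],[0,0,-0.8,0,0,0,-1]],
])

```text
clock: 18.2
position: [535.6, -34.6, 397.5]
ee_rot: [-0.103, 0.995, 0.0, -0.002]
contact_force: [-1.1, 1.3, -0.4]
gripper_width: -0.1
```

Call:
apply_moves([
  [[-0.4,0,0,0,0,0,-1],[-0.8,0,0,0,0,0,-1],[-0.8,0,0,0,0,0,-1]],
])

```text
clock: 18.5
position: [616.8, -17.3, 392.7]
ee_rot: [-0.103, 0.995, 0.0, -0.005]
contact_force: [0.1, -0.5, -2.1]
gripper_width: -0.0
```

Call:
apply_moves([
  [[-0.4,0,0,0,0,0,-1],[-0.65,0,0,0,0,0,-1],[-0.65,0,0,0,0,0,-1],[-0.65,0,0,0,0,0,-1]],
])

```text
clock: 18.9
position: [677.4, -5.0, 396.2]
ee_rot: [-0.103, 0.995, -0.0, -0.003]
contact_force: [-0.1, -0.1, -0.0]
gripper_width: 0.1
```

```bash
python3 -c "
from h import *
inc(W([110,-1,303]))
d=arm.get_image('side');save(d,'side13');d=arm.get_image('scene');save(d,'scene13')
inc(W([110,-1,303]))
"
```

```text
inc shift [0.026 0.002 0.932] rot [ 0.001 -0.012 -0.001] pos [677.4  -5.  396.2] F [-0.1 -0.1 -0. ] t 18.9 w 0.1
inc shift [0.024 0.004 0.956] rot [ 0.    -0.005 -0.001] pos [676.9  -5.3 398.6] F [-0.8 -0.   0.9] t 19.0 w 0.0
```

View pics/side13.png

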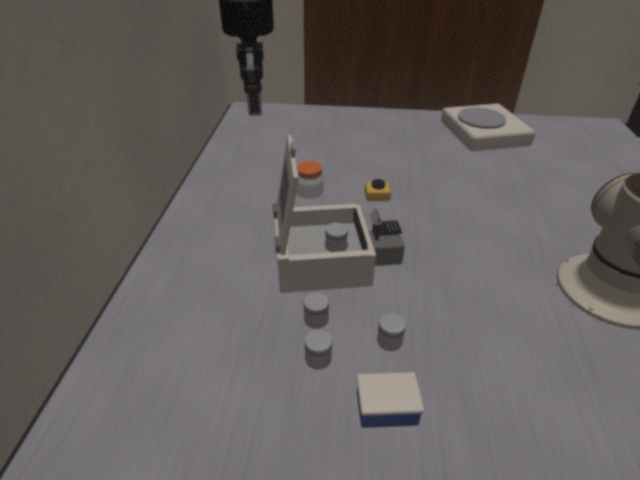

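View pics/scene13.png

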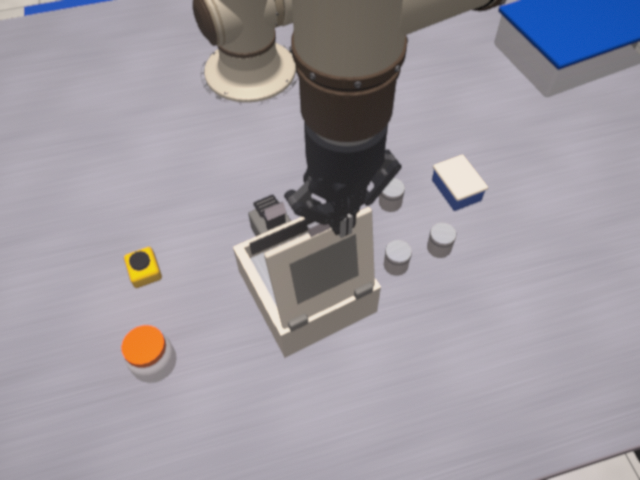

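Call:
apply_moves([
  [[0,0,0.4,0,0,0,-1],[0,0,0.8,0,0,0,-1],[0,0,0.95,0,0,0,-1],[0,0,0.95,0,0,0,-1],[0.1,0,0.95,0,0,0,-1],[0.2,0,0.95,0,0,0,-1],[0.25,0,0.95,0,0,0,-1],[0.25,0,0.95,0,0,0,-1]],
])

```text
clock: 19.8
position: [652.6, -10.4, 306.6]
ee_rot: [-0.103, 0.995, 0.0, 0.001]
contact_force: [0.6, 0.6, -0.7]
gripper_width: -0.3
```

```bash
python3 -c "
from h import *
inc(W([83,-1,303]))
d=arm.get_image('side');save(d,'side14');
cv2.imwrite('pics/s14.png',cv2.convertScaleAbs(cv2.resize(d['img'][60:260,240:400],None,fx=3.7,fy=3,interpolation=cv2.INTER_CUBIC),alpha=1.5)[...,::-1])
"
```

```text
inc shift [0.048 0.004 0.036] rot [-0.     0.006 -0.001] pos [652.6 -10.4 306.6] F [ 0.6  0.6 -0.7] t 19.8 w -0.3
```

View pics/s14.png

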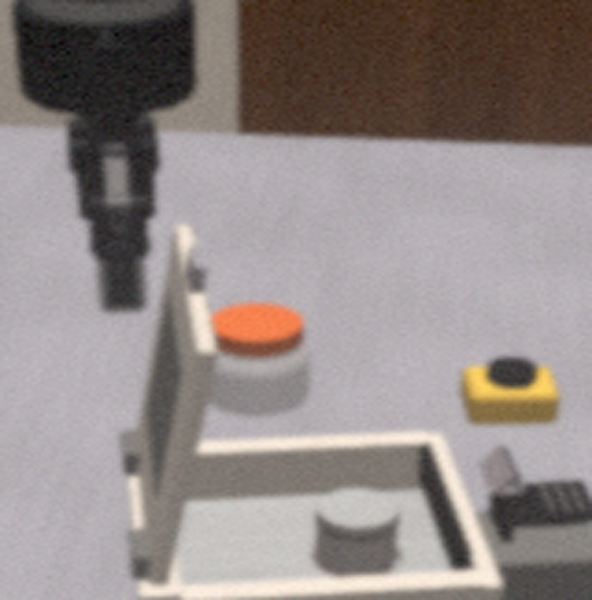

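```bash
python3 -c "
import numpy as np
for t in np.arange(1.4,-.01,-.1):
  x=76.5-140*np.cos(t)+10*np.sin(t)+11;z=90+140*np.sin(t)+10*np.cos(t)
  print(round(t,2),round(x,1),round(z,1),'tcpz',round(z+73,1),'from(87.8,306.6): fwd',round((87.8-x)/100,3),'dn',round((306.6-z-73)/100,3))
"
```

```text
1.4 73.6 229.7 tcpz 302.7 from(87.8,306.6): fwd 0.142 dn 0.039
1.3 59.7 227.6 tcpz 300.6 from(87.8,306.6): fwd 0.281 dn 0.06
1.2 46.1 224.1 tcpz 297.1 from(87.8,306.6): fwd 0.417 dn 0.095
1.1 32.9 219.3 tcpz 292.3 from(87.8,306.6): fwd 0.549 dn 0.143
1.0 20.3 213.2 tcpz 286.2 from(87.8,306.6): fwd 0.675 dn 0.204
0.9 8.3 205.9 tcpz 278.9 from(87.8,306.6): fwd 0.795 dn 0.277
0.8 -2.9 197.4 tcpz 270.4 from(87.8,306.6): fwd 0.907 dn 0.362
0.7 -13.1 187.8 tcpz 260.8 from(87.8,306.6): fwd 1.009 dn 0.458
0.6 -22.4 177.3 tcpz 250.3 from(87.8,306.6): fwd 1.102 dn 0.563
0.5 -30.6 165.9 tcpz 238.9 from(87.8,306.6): fwd 1.184 dn 0.677
0.4 -37.6 153.7 tcpz 226.7 from(87.8,306.6): fwd 1.254 dn 0.799
0.3 -43.3 140.9 tcpz 213.9 from(87.8,306.6): fwd 1.311 dn 0.927
0.2 -47.7 127.6 tcpz 200.6 from(87.8,306.6): fwd 1.355 dn 1.06
0.1 -50.8 113.9 tcpz 186.9 from(87.8,306.6): fwd 1.386 dn 1.197
-0.0 -52.5 100.0 tcpz 173.0 from(87.8,306.6): fwd 1.403 dn 1.336
```

Call:
apply_moves([
  [[0.05,0,0.04,0,0,0,-1],[0.1,0,0.04,0,0,0,-1],[0.15,0,0.04,0,0,0,-1],[0.2,0,0.05,0,0,0,-1],[0.24,0,0.055,0,0,0,-1],[0.28,0,0.06,0,0,0,-1],[0.28,0,0.06,0,0,0,-1]],
])

```text
clock: 20.55
position: [625.5, -16.0, 298.7]
ee_rot: [-0.103, 0.995, 0.0, 0.0]
contact_force: [1.6, 0.8, -1.5]
gripper_width: 0.2
```

```bash
python3 -c "
from h import *
inc(W([59.7,-1,300.6]))
d=arm.get_image('side')
cv2.imwrite('pics/s15.png',cv2.convertScaleAbs(cv2.resize(d['img'][60:260,240:400],None,fx=3.7,fy=3,interpolation=cv2.INTER_CUBIC),alpha=1.5)[...,::-1])
"
```

```text
inc shift [ 0.005  0.003 -0.019] rot [ 0.     0.    -0.001] pos [625.5 -16.  298.7] F [ 1.6  0.8 -1.5] t 20.55 w 0.2
```

View pics/s15.png

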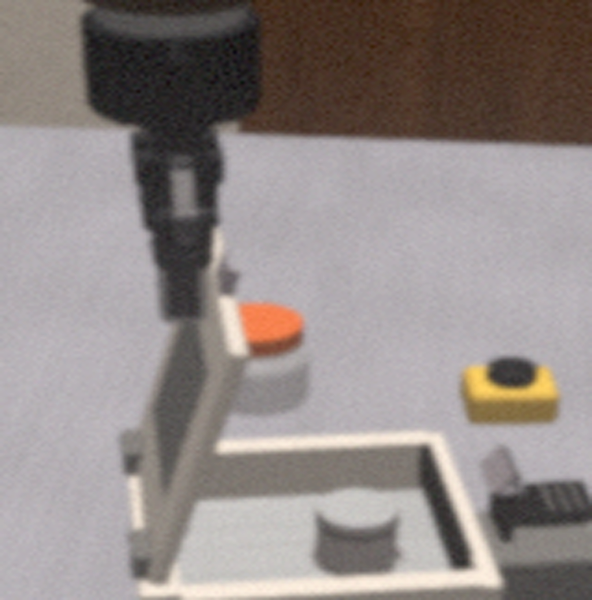

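Call:
apply_moves([
  [[0.07,0,0.0,0,0,0,-1],[0.136,0,0.02,0,0,0,-1],[0.2,0,0.04,0,0,0,-1],[0.268,0,0.068,0,0,0,-1],[0.33,0,0.1,0,0,0,-1],[0.394,0,0.13,0,0,0,-1],[0.455,0,0.165,0,0,0,-1],[0.514,0,0.2,0,0,0,-1],[0.514,0,0.2,0,0,0,-1]],
])

```text
clock: 21.5
position: [574.5, -26.8, 278.1]
ee_rot: [-0.103, 0.995, -0.0, -0.001]
contact_force: [0.5, -0.1, 2.8]
gripper_width: 0.2
```

```bash
python3 -c "
from h import *
inc(W([8.3,-1,278.9]))
d=arm.get_image('side')
cv2.imwrite('pics/s16.png',cv2.convertScaleAbs(cv2.resize(d['img'][60:260,240:400],None,fx=3.7,fy=3,interpolation=cv2.INTER_CUBIC),alpha=1.5)[...,::-1])
"
```

```text
inc shift [-0.003  0.004 -0.008] rot [ 0.    -0.004 -0.001] pos [574.5 -26.8 278.1] F [ 0.5 -0.1  2.8] t 21.5 w 0.2
```

View pics/s16.png

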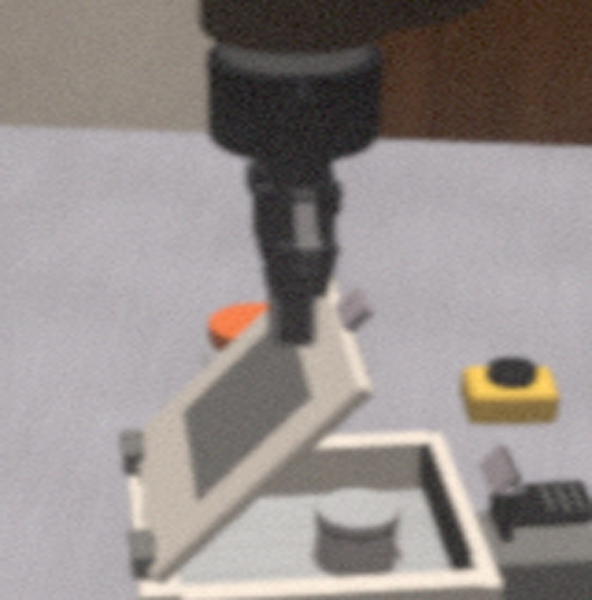

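Call:
apply_moves([
  [[0.056,0,0.04,0,0,0,-1],[0.112,0,0.085,0,0,0,-1],[0.163,0,0.13,0,0,0,-1],[0.214,0,0.18,0,0,0,-1],[0.26,0,0.23,0,0,0,-1],[0.307,0,0.285,0,0,0,-1],[0.35,0,0.34,0,0,0,-1],[0.389,0,0.4,0,0,0,-1],[0.425,0,0.46,0,0,0,-1],[0.459,0,0.52,0,0,0,-1]],
])

```text
clock: 22.55
position: [530.2, -36.0, 226.0]
ee_rot: [-0.103, 0.995, -0.0, -0.0]
contact_force: [-0.5, -0.0, 3.6]
gripper_width: 0.2
```

```bash
python3 -c "
from h import *
inc(W([-37.6,-1,226.7]))
d=arm.get_image('side')
cv2.imwrite('pics/s17.png',cv2.convertScaleAbs(cv2.resize(d['img'][60:260,240:400],None,fx=3.7,fy=3,interpolation=cv2.INTER_CUBIC),alpha=1.5)[...,::-1])
"
```

```text
inc shift [ 0.003  0.003 -0.007] rot [ 0.    -0.002 -0.001] pos [530.2 -36.  226. ] F [-0.5 -0.   3.6] t 22.55 w 0.2
```

View pics/s17.png

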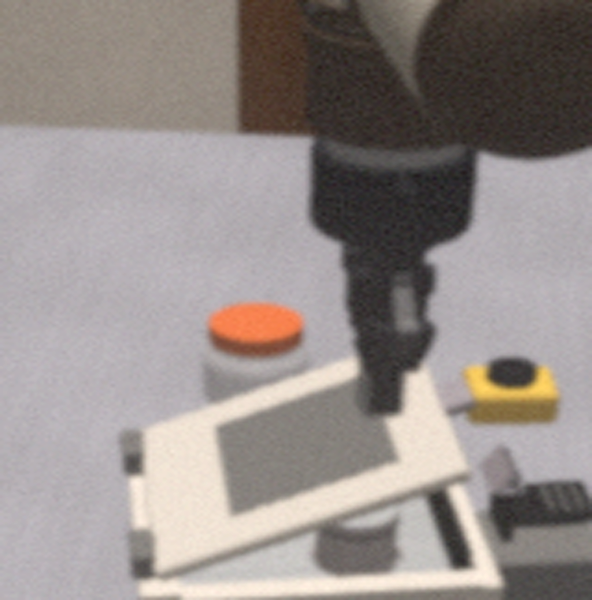

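Call:
apply_moves([
  [[0.015,0,0.03,0,0,0,-1],[0.03,0,0.06,0,0,0,-1],[0.043,0,0.09,0,0,0,-1],[0.055,0,0.12,0,0,0,-1],[0.065,0,0.15,0,0,0,-1],[0.077,0,0.18,0,0,0,-1],[0.087,0,0.21,0,0,0,-1],[0.095,0,0.235,0,0,0,-1],[0.1,0,0.26,0,0,0,-1]],
])

```text
clock: 23.5
position: [520.6, -38.0, 200.3]
ee_rot: [-0.103, 0.995, -0.0, -0.0]
contact_force: [-1.8, -0.4, 4.2]
gripper_width: 0.4
```

Call:
apply_moves([
  [[0.005,0,0.02,0,0,0,-1],[0.01,0,0.035,0,0,0,-1],[0.015,0,0.05,0,0,0,-1],[0.02,0,0.065,0,0,0,-1],[0.025,0,0.08,0,0,0,-1],[0.025,0,0.09,0,0,0,-1],[0.025,0,0.1,0,0,0,-1],[0.025,0,0.1,0,0,0,-1]],
])

```text
clock: 24.3
position: [518.2, -38.5, 190.4]
ee_rot: [-0.103, 0.995, -0.0, -0.0]
contact_force: [-1.8, -0.1, 3.7]
gripper_width: 0.2
```

Call:
apply_moves([
  [[0.003,0,0.01,0,0,0,-1],[0.006,0,0.02,0,0,0,-1],[0.008,0,0.03,0,0,0,-1],[0.01,0,0.04,0,0,0,-1],[0.01,0,0.05,0,0,0,-1],[0.01,0,0.05,0,0,0,-1]],
])

```text
clock: 24.9
position: [517.4, -38.7, 185.4]
ee_rot: [-0.103, 0.995, 0.0, -0.0]
contact_force: [-2.7, -0.1, 4.6]
gripper_width: -0.3
```

Call:
apply_moves([
  [[0.002,0,0.005,0,0,0,-1],[0.003,0,0.01,0,0,0,-1],[0.004,0,0.015,0,0,0,-1],[0.004,0,0.02,0,0,0,-1],[0.004,0,0.02,0,0,0,-1]],
])

```text
clock: 25.4
position: [517.0, -38.8, 183.6]
ee_rot: [-0.103, 0.995, 0.0, -0.0]
contact_force: [-2.4, -0.8, 2.8]
gripper_width: 0.1
```

Call:
apply_moves([
  [[0.002,0,0.005,0,0,0,-1],[0.002,0,0.01,0,0,0,-1],[0.002,0,0.015,0,0,0,-1],[0.002,0,0.015,0,0,0,-1]],
])

```text
clock: 25.8
position: [516.8, -38.8, 182.0]
ee_rot: [-0.103, 0.995, -0.0, -0.0]
contact_force: [-1.5, 0.5, 3.6]
gripper_width: -0.0
```

Call:
apply_moves([
  [[0,0,0.005,0,0,0,-1],[0,0,0.01,0,0,0,-1],[0,0,0.01,0,0,0,-1]],
])

```text
clock: 26.1
position: [516.7, -38.8, 181.0]
ee_rot: [-0.103, 0.995, -0.0, -0.0]
contact_force: [-2.8, 0.4, 3.4]
gripper_width: 0.0
```

Call:
apply_moves([
  [[0,0,0.005,0,0,0,-1],[0,0,0.01,0,0,0,-1],[0,0,0.01,0,0,0,-1]],
])

```text
clock: 26.4
position: [516.7, -38.9, 180.1]
ee_rot: [-0.103, 0.995, -0.0, -0.0]
contact_force: [-3.2, 0.9, 4.7]
gripper_width: 0.1
```

Call:
apply_moves([
  [[0,0,0.005,0,0,0,-1],[0,0,0.01,0,0,0,-1],[0,0,0.01,0,0,0,-1]],
])

```text
clock: 26.7
position: [516.6, -38.9, 179.1]
ee_rot: [-0.103, 0.995, -0.0, -0.0]
contact_force: [-2.5, -0.4, 4.6]
gripper_width: 0.2
```

```bash
python3 -c "
from h import *
inc(W([-52.5,-1,173]))
d=arm.get_image('side')
cv2.imwrite('pics/s18.png',cv2.convertScaleAbs(cv2.resize(d['img'][150:270,270:420],None,fx=5,fy=5,interpolation=cv2.INTER_CUBIC),alpha=1.5)[...,::-1])
"
```

```text
inc shift [0.013 0.003 0.061] rot [ 0.    -0.002 -0.001] pos [516.6 -38.9 179.1] F [-2.5 -0.4  4.6] t 26.7 w 0.2
```

View pics/s18.png

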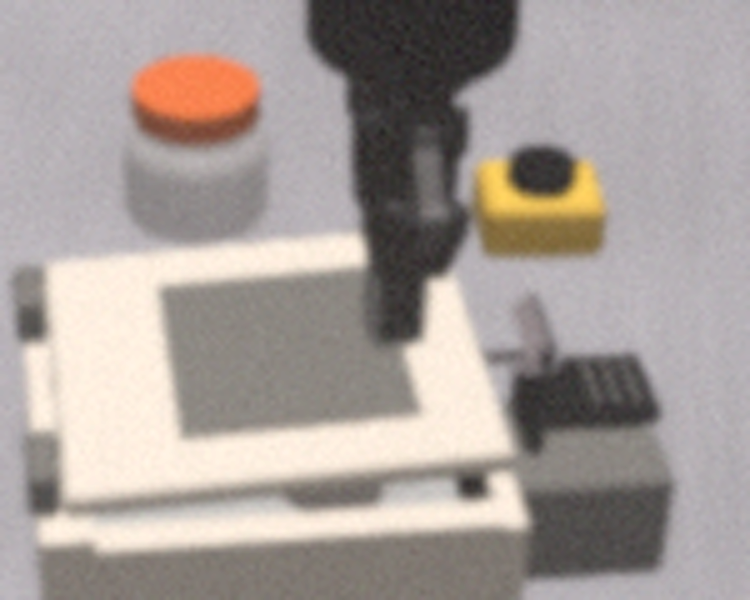

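Call:
apply_moves([
  [[0,0,0.005,0,0,0,-1],[0,0,0.005,0,0,0,-1]],
])

```text
clock: 26.95
position: [516.6, -38.9, 178.6]
ee_rot: [-0.103, 0.995, -0.0, -0.0]
contact_force: [-4.0, 0.1, 5.9]
gripper_width: 0.3
```

Call:
apply_moves([
  [[0,0,0.005,0,0,0,-1],[0,0,0.005,0,0,0,-1]],
])

```text
clock: 27.15
position: [516.5, -38.9, 178.1]
ee_rot: [-0.103, 0.995, -0.0, -0.0]
contact_force: [-4.6, 0.7, 5.3]
gripper_width: 0.1
```

Call:
apply_moves([
  [[0,0,0.005,0,0,0,-1],[0,0,0.005,0,0,0,-1]],
])

```text
clock: 27.35
position: [516.5, -38.9, 177.7]
ee_rot: [-0.103, 0.995, -0.0, -0.001]
contact_force: [-4.0, -0.8, 5.4]
gripper_width: -0.2
```

Call:
apply_moves([
  [[0,0,0.005,0,0,0,-1],[0,0,0.005,0,0,0,-1]],
])

```text
clock: 27.55
position: [516.4, -38.9, 177.2]
ee_rot: [-0.103, 0.995, -0.0, -0.001]
contact_force: [-5.1, 0.3, 6.7]
gripper_width: 0.5
```

Call:
apply_moves([
  [[0.01,0,0,0,0,0,-1],[0.01,0,0,0,0,0,-1]],
])

```text
clock: 27.75
position: [516.2, -38.9, 177.4]
ee_rot: [-0.103, 0.995, 0.0, 0.001]
contact_force: [-3.5, -0.3, 5.6]
gripper_width: 0.1
```

Call:
apply_moves([
  [[0.002,0,0.005,0,0,0,-1],[0.002,0,0.005,0,0,0,-1]],
])

```text
clock: 27.95
position: [516.2, -38.9, 177.0]
ee_rot: [-0.103, 0.995, -0.0, 0.001]
contact_force: [-3.1, -0.2, 5.9]
gripper_width: -0.2
```

Call:
apply_moves([
  [[0.002,0,0.004,0,0,0,-1],[0.002,0,0.004,0,0,0,-1]],
])

```text
clock: 28.15
position: [516.1, -39.0, 176.8]
ee_rot: [-0.103, 0.995, -0.0, 0.001]
contact_force: [-2.3, -0.3, 5.4]
gripper_width: -0.3
```

Call:
apply_moves([
  [[0.002,0,0.004,0,0,0,-1],[0.002,0,0.004,0,0,0,-1]],
])

```text
clock: 28.35
position: [516.1, -39.0, 176.5]
ee_rot: [-0.103, 0.995, -0.0, 0.001]
contact_force: [-2.5, -0.4, 5.8]
gripper_width: 0.0
```

Call:
apply_moves([
  [[0.002,0,0.004,0,0,0,-1],[0.002,0,0.004,0,0,0,-1]],
])

```text
clock: 28.55
position: [516.0, -39.0, 176.1]
ee_rot: [-0.103, 0.995, -0.0, 0.001]
contact_force: [-2.2, 0.6, 6.5]
gripper_width: 0.1
```

Call:
apply_moves([
  [[0.001,0,0.004,0,0,0,-1],[0.001,0,0.004,0,0,0,-1]],
])

```text
clock: 28.75
position: [515.9, -39.0, 175.5]
ee_rot: [-0.103, 0.995, 0.0, 0.001]
contact_force: [-1.6, 0.9, 4.1]
gripper_width: 0.4
```

Call:
apply_moves([
  [[0.001,0,0.004,0,0,0,-1],[0.001,0,0.004,0,0,0,-1]],
])

```text
clock: 28.95
position: [515.8, -39.0, 174.9]
ee_rot: [-0.103, 0.995, 0.0, 0.001]
contact_force: [0.6, -0.6, 3.7]
gripper_width: 0.1
```

```bash
python3 -c "
from h import *
d=arm.get_image('side')
cv2.imwrite('pics/s19.png',cv2.convertScaleAbs(cv2.resize(d['img'][190:260,350:420],None,fx=8,fy=8,interpolation=cv2.INTER_CUBIC),alpha=1.5)[...,::-1])
s=arm.get_image('wrist');save(s,'wrist19');print(arm.read_state()['contact_force'])
"
```

```text
[0.45617075 0.18626534 4.06839337]
```

View pics/s19.png

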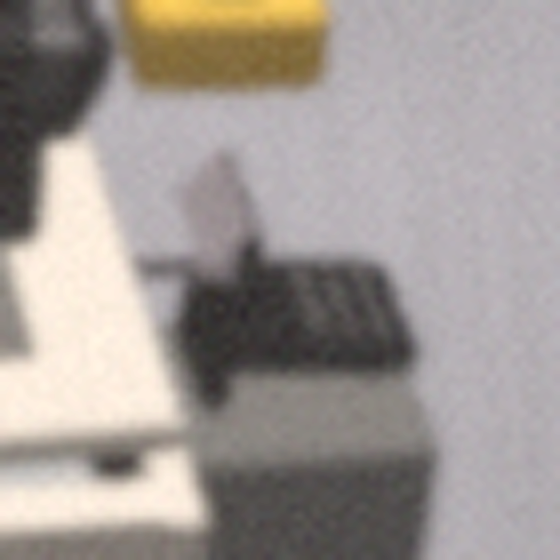

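View pics/wrist19.png

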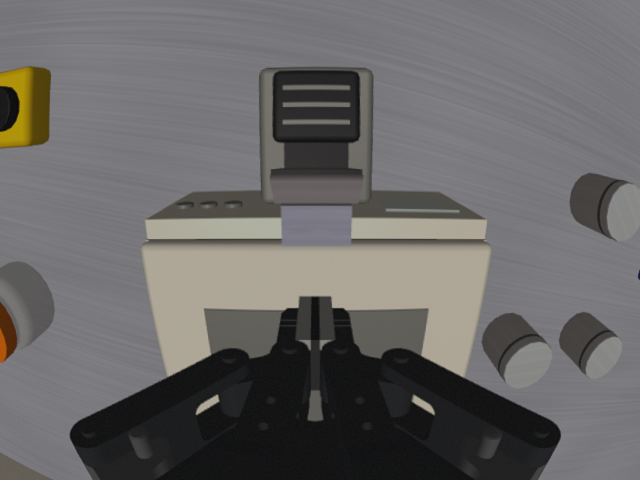

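Call:
apply_moves([
  [[0,0,-0.01,0,0,0,-1],[0,0,-0.01,0,0,0,-1]],
])

```text
clock: 29.25
position: [515.9, -39.0, 176.0]
ee_rot: [-0.103, 0.995, 0.0, 0.001]
contact_force: [1.1, 0.1, 3.5]
gripper_width: 0.1
```

Call:
apply_moves([
  [[0,0,-0.015,0,0,0,-1],[0,0,-0.015,0,0,0,-1]],
])

```text
clock: 29.45
position: [515.9, -39.0, 177.9]
ee_rot: [-0.103, 0.995, 0.0, 0.001]
contact_force: [1.8, 0.8, 5.2]
gripper_width: -0.3
```

Not latched: the lid followed the fingers up. I'll go down again, and further.

Call:
apply_moves([
  [[0,0,0.006,0,0,0,-1],[0,0,0.012,0,0,0,-1],[0.001,0,0.018,0,0,0,-1],[0.001,0,0.024,0,0,0,-1],[0.001,0,0.028,0,0,0,-1],[0.001,0,0.028,0,0,0,-1]],
])

```text
clock: 30.05
position: [515.2, -39.1, 174.4]
ee_rot: [-0.103, 0.995, 0.0, 0.0]
contact_force: [3.1, -0.4, 3.7]
gripper_width: 0.3
```

Call:
apply_moves([
  [[0,0,0.004,0,0,0,-1],[0,0,0.004,0,0,0,-1]],
])

```text
clock: 30.25
position: [514.9, -39.2, 173.9]
ee_rot: [-0.103, 0.995, 0.0, 0.0]
contact_force: [3.6, 0.3, 4.2]
gripper_width: -0.0
```

Call:
apply_moves([
  [[0,0,0.004,0,0,0,-1],[0,0,0.004,0,0,0,-1]],
])

```text
clock: 30.45
position: [514.8, -39.2, 173.5]
ee_rot: [-0.103, 0.995, 0.0, -0.0]
contact_force: [3.5, 1.8, 2.9]
gripper_width: 0.1
```

Call:
apply_moves([
  [[0,0,0.004,0,0,0,-1],[0,0,0.004,0,0,0,-1]],
])

```text
clock: 30.65
position: [514.8, -39.2, 173.1]
ee_rot: [-0.103, 0.995, -0.0, -0.0]
contact_force: [3.6, 0.6, 4.0]
gripper_width: -0.2
```

Call:
apply_moves([
  [[-0.006,0,0.004,0,0,0,-1],[-0.006,0,0.004,0,0,0,-1]],
])

```text
clock: 30.85
position: [514.9, -39.2, 172.5]
ee_rot: [-0.103, 0.995, -0.0, -0.001]
contact_force: [1.3, 1.2, 3.7]
gripper_width: 0.3
```

Call:
apply_moves([
  [[0,0,0.004,0,0,0,-1],[0,0,0.004,0,0,0,-1]],
])

```text
clock: 31.05
position: [514.9, -39.2, 172.1]
ee_rot: [-0.103, 0.995, -0.0, -0.001]
contact_force: [0.5, 0.7, 4.0]
gripper_width: 0.0
```

Call:
apply_moves([
  [[0,0,0.004,0,0,0,-1],[0,0,0.004,0,0,0,-1]],
])

```text
clock: 31.25
position: [514.8, -39.3, 171.6]
ee_rot: [-0.103, 0.995, -0.0, -0.001]
contact_force: [-0.6, 0.3, 4.7]
gripper_width: 0.2
```

Call:
apply_moves([
  [[0,0,0.004,0,0,0,-1],[0,0,0.004,0,0,0,-1]],
])

```text
clock: 31.45
position: [514.8, -39.2, 171.2]
ee_rot: [-0.103, 0.995, -0.0, -0.001]
contact_force: [-1.0, 0.6, 4.3]
gripper_width: -0.0
```

Call:
apply_moves([
  [[0,0,0.004,0,0,0,-1],[0,0,0.004,0,0,0,-1]],
])

```text
clock: 31.65
position: [514.8, -39.3, 170.7]
ee_rot: [-0.103, 0.995, -0.0, -0.001]
contact_force: [-0.6, 0.7, 3.5]
gripper_width: -0.0
```

Call:
apply_moves([
  [[0,0,0.004,0,0,0,-1],[0,0,0.004,0,0,0,-1]],
])

```text
clock: 31.85
position: [514.8, -39.3, 170.4]
ee_rot: [-0.103, 0.995, -0.0, -0.001]
contact_force: [-2.3, -0.4, 3.3]
gripper_width: 0.1
```

Call:
apply_moves([
  [[0,0,0.004,0,0,0,-1],[0,0,0.004,0,0,0,-1]],
])

```text
clock: 32.05
position: [514.8, -39.3, 170.0]
ee_rot: [-0.103, 0.995, -0.0, -0.001]
contact_force: [-2.4, 0.7, 3.1]
gripper_width: -0.2
```

Call:
apply_moves([
  [[0.002,0,0.004,0,0,0,-1],[0.002,0,0.004,0,0,0,-1]],
])

```text
clock: 32.25
position: [514.8, -39.3, 169.9]
ee_rot: [-0.103, 0.995, -0.0, -0.001]
contact_force: [-3.5, 0.7, 5.0]
gripper_width: 0.2
```

Call:
apply_moves([
  [[0.002,0,0.004,0,0,0,-1],[0.002,0,0.004,0,0,0,-1]],
])

```text
clock: 32.45
position: [514.7, -39.3, 169.9]
ee_rot: [-0.103, 0.995, -0.0, -0.0]
contact_force: [-3.8, 0.1, 6.8]
gripper_width: 0.2
```

Call:
apply_moves([
  [[0,0,0.003,0,0,0,-1],[0,0,0.003,0,0,0,-1]],
])

```text
clock: 32.65
position: [514.7, -39.3, 169.7]
ee_rot: [-0.103, 0.995, -0.0, -0.0]
contact_force: [-5.5, 0.3, 8.4]
gripper_width: -0.3
```

Call:
apply_moves([
  [[0,0,0.003,0,0,0,-1],[0,0,0.003,0,0,0,-1]],
])

```text
clock: 32.85
position: [514.7, -39.3, 169.7]
ee_rot: [-0.103, 0.995, -0.0, -0.0]
contact_force: [-5.5, 1.3, 10.0]
gripper_width: -0.5
```

```bash
python3 -c "
from h import *
import pickle
d=arm.get_image('side');print(arm.read_state()['contact_force'])
d0=pickle.load(open('p0.pkl','rb'))[1]
f=lambda d:cv2.convertScaleAbs(cv2.resize(d['img'][190:260,340:420],None,fx=7,fy=7,interpolation=cv2.INTER_CUBIC),alpha=1.5)[...,::-1]
cv2.imwrite('pics/s20.png',f(d));cv2.imwrite('pics/s20b.png',f(d0))
"
```

```text
[-5.38807555  0.18744123  9.72539218]
```

View pics/s20.png

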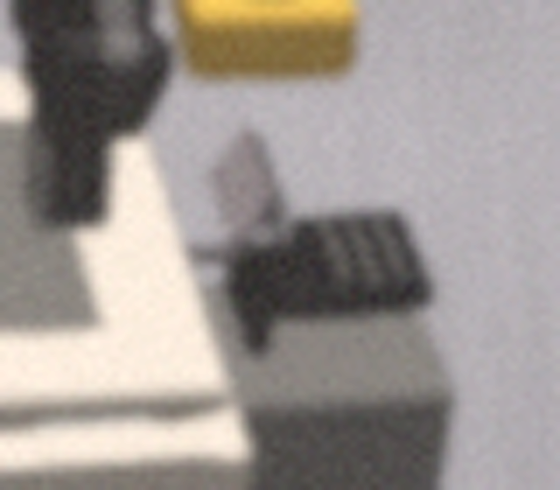

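View pics/s20b.png

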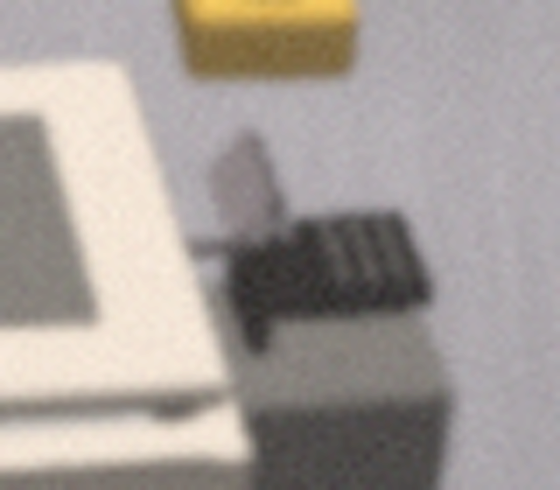

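The force climbs without any travel, so the lid is on the seal, slightly lower than when it was latched at the start. I'll back off and test whether the latch holds.

Call:
apply_moves([
  [[-0.002,0,-0.01,0,0,0,-1],[-0.002,0,-0.02,0,0,0,-1],[-0.002,0,-0.02,0,0,0,-1]],
])

```text
clock: 33.2
position: [515.0, -39.3, 170.9]
ee_rot: [-0.103, 0.995, -0.0, -0.0]
contact_force: [-3.3, 0.4, 3.7]
gripper_width: 0.1
```

Call:
apply_moves([
  [[0,0,-0.01,0,0,0,-1],[0,0,-0.02,0,0,0,-1],[0,0,-0.02,0,0,0,-1]],
])

```text
clock: 33.5
position: [515.9, -38.9, 172.9]
ee_rot: [-0.103, 0.995, 0.0, 0.001]
contact_force: [0.3, 0.1, 0.2]
gripper_width: -0.2
```

Call:
apply_moves([
  [[0,0,-0.01,0,0,0,-1],[0,0,-0.02,0,0,0,-1],[0,0,-0.02,0,0,0,-1]],
])

```text
clock: 33.8
position: [515.5, -39.1, 175.1]
ee_rot: [-0.103, 0.995, 0.0, 0.0]
contact_force: [-0.6, 0.8, 0.1]
gripper_width: 0.3
```

The force is zero, so the latch holds. I'll retract and check.

Call:
apply_moves([
  [[0,0,-0.3,0,0,0,-1],[0,0,-0.7,0,0,0,-1],[0,0,-1,0,0,0,-1],[0,0,-1,0,0,0,-1],[0,0,-1,0,0,0,-1],[0,0,-1,0,0,0,-1]],
])

```text
clock: 34.4
position: [514.5, -39.2, 273.7]
ee_rot: [-0.103, 0.995, 0.0, -0.001]
contact_force: [0.1, -0.5, -1.2]
gripper_width: -0.0
```

Call:
apply_moves([
  [[0.3,0,-0.2,0,0,0,-1],[0.6,0,-0.4,0,0,0,-1],[0.6,0,-0.4,0,0,0,-1],[0.6,0,-0.4,0,0,0,-1],[0.6,0,-0.4,0,0,0,-1]],
])

```text
clock: 34.9
position: [456.7, -51.4, 313.7]
ee_rot: [-0.103, 0.995, -0.0, -0.001]
contact_force: [0.9, -0.3, 1.0]
gripper_width: 0.6
```

```bash
python3 -c "
from h import *
d=arm.get_image('side');save(d,'side21');s=arm.get_image('scene');save(s,'scene21')
cv2.imwrite('pics/s21.png',cv2.convertScaleAbs(cv2.resize(d['img'][180:280,260:420],None,fx=4.5,fy=4.5,interpolation=cv2.INTER_CUBIC),alpha=1.5)[...,::-1])
for l in ['tub','clipbox','timer']:
    a=arm.mark_of(l,s);b=arm.mark_of(l,d)
    if a and b:X,e=tri([ray(s,a[0]['at']),ray(d,b[0]['at'])]);print(l,np.round(X,1))
print(arm.read_state()['clock'],arm.read_state()['contact_force'])
"
```

```text
tub [ 626.  -288.3    7. ]
clipbox [439.7 298.9   1.6]
timer [ 453.5 -286.2    5.5]
35.3 [ 0.66610983 -0.23568796  0.73614438]
```

View pics/s21.png

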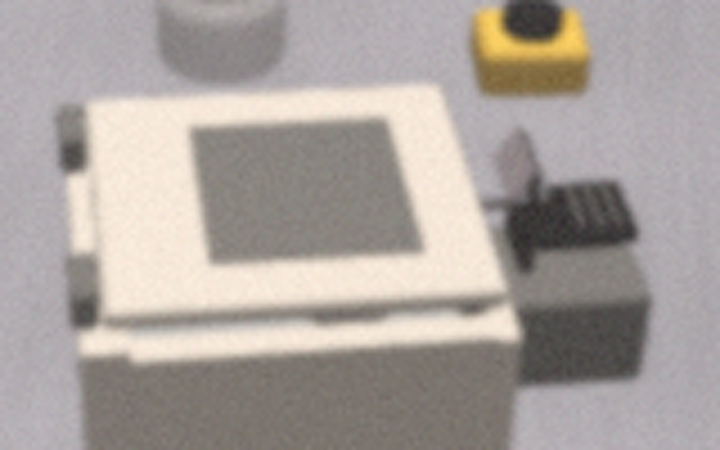

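View pics/scene21.png

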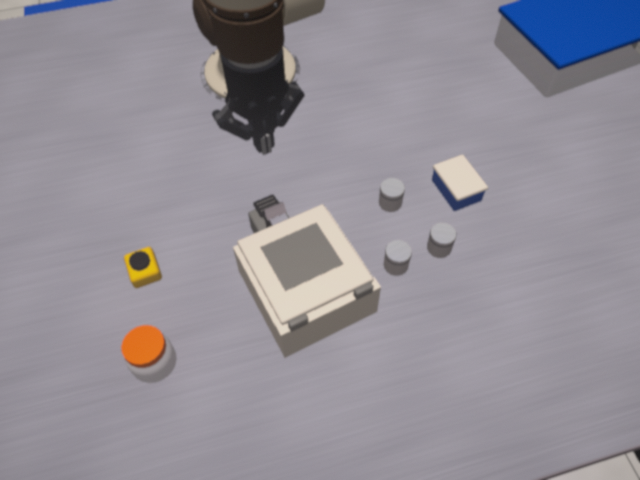

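The side and scene pictures show the lid shut and the tongue under the catch. The timer (140,265), tub (146,350), clipbox (459,182) and the three other cups are at their old pixels, and the robot is clear.

```bash
python3 -c "
from h import *
print(arm.job_done())"
```

```text
the job is handed in; nothing more can be done
None
```

The job is done and handed in at about 35 s of the 69 s allowed. The cup is in the seat and the lid is latched shut.

- **Latch:** I pressed it with shut fingers at about 4–5 N down, with up to 5.7 N sideways, and the lid sprang open.
- **Cup:** I took the farthest of the four look-alike cups, about 679 mm from the base. I lowered it into the seat until the force rose to about 9 N at the expected depth. After release it stood upright.
- **Lid:** I pushed it down in small steps. My first guess that it had clicked was wrong: the lid followed the fingers when I backed off. I pushed again, to about 10 N down (about 11 N with the sideways part), until it rested on the seal. I never felt a distinct click.
- **Last checks:** After backing off, the force fell to zero and the lid stayed shut. The final pictures show the tongue under the catch, the robot clear, and the bystanders and other cups at their old pixels.
- **Disagreements:** My fit of the meter from the fixed cameras put the seat about 3–4 mm behind where the wrist camera showed it. I corrected the cup's position by comparing cup and seat in the same picture. The networks' positions for the tub and timer changed by up to 13 mm between start and end (mostly height). I took that as network error, because both look unmoved in the pictures.

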